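# Tip the follower caddy into its tray

## Robot

A 7-joint arm with a two-finger parallel gripper is mounted at the origin on the work surface. World frame = base frame: x ahead of the robot, y to its left, z up, the work surface at z = 0. Lengths are in m, angles in rad, forces in N, time in s.
With the tool pointing down it reaches from about 0.4 to 0.85 m from the base axis. Payload 4.5 kg.
Tool frame: the origin (TCP) lies midway between the tips of the shut fingers; the grasp point (between the pads) lies grip_point_offset behind it (grip_point_offset is the distance from the TCP to the grasp point, in m); z points along the fingers, x is the direction in which the jaws open and shut, and the axes are right-handed (so a half turn about z gives the same grasp; the last joint's range is limited). The gripper opens to 85 mm and grips with 20 to 120 N. Pads are 22 mm wide; open, the fingers measure 114 mm over their backs; the gripper's body (76 mm by 85 mm) begins 54 mm behind the grasp point. The pads swing forward as they close: fully open they stand 13 mm farther back than shut.
Start: joints at [1.315, 0.689, -0.195, 1.565, 0.157, 0.902, -0.215], TCP at [0.179, -0.599, 0.231] pointing down, gripper open.
Joint ranges: [-3.01, 3.01], [-0.46, 2.08], [-1.47, 1.51], [0.13, 2.56], [-1, 4.14], [0.04, 2.09], [-2.66, 2.66]. Speed limits (rad/s): [2.57, 2.57, 3.14, 3.14, 3.14, 3.14, 3.14].

## Interface

Orientations are given as a 3x3 rotation matrix whose columns are the frame's x, y, z axes.
In Python, from rig import * gives the robot as it stands. The module is installed in compiled form; this text tells all that it offers.
- The arm moves only by the shell command python3 -m creep 'ROWS' [FORCE]. ROWS is JSON, a list of rows, each an object with "rot": the turn, a rotation vector about the tool's x, y, z in degrees, a list of three; "offset": the shift along the tool's x, y, z in m, a list of three; "gripper": the opening, from -1 (shut) to 1 (fully open). A call has 1 to 5 rows; each row shifts and turns the commanded pose from where the row before left it, along the tool's axes as they then stand; what a row does not reach is not made up. A row lasts 1/12 s, in which the tool goes at most 41.7 mm and 7.16 degrees, less where a joint would pass 70% of its speed; a pose out of reach is approached as far as the arm can. A call is refused whole if a number of a shift passes 0.0417 or a number of a turn 7.16, either way. A call with a gripper value outside its range is refused whole. The fingers move at their own pace and stop on an object; FORCE is the grip in N (left out, the last holds). Time passes only in rows, so rows that do not move let the fingers close. It gives the time, the measured TCP pose, the force and the opening at its end, in the units of the state.
- get_state(): the state, without advancing time (a new reading comes with each control period).
- snapshot(name): name is "scene" or "top"; returns (picture, depth): 400x640x3 uint8, red, green, blue; 400x640 float32, m along the optical axis (not along the pixel's ray), 0 where there is no reading.
- camera_info(name): a dict with "fx", "fy", "cx", "cy" (pixels), "rvec" (rotation vector, rad) and "tvec" (3), from world to camera coordinates, as OpenCV has them. Camera axes: x right, y down, z forward; pixel columns grow to the right and rows downward; lengths in m; the calibration is good to about 2 mm. A picture is of the moment at which its call begins. camera_info takes no time and is no camera call.
- finish_job(): hands the job in, once; it reports no verdict.
The state is a dict: "t": time; "joint_positions": joint angles; "dq": joint speeds; "tau": joint torques, N m; "tool_pos": TCP position; "tcp_rot": TCP orientation; "contact_force": force on the tool from outside, world axes, zero at the start; "torque": the same for the moment, N m; "finger_gap": finger opening in m.
Only numpy, scipy, OpenCV 4.12 (cv2) and the standard library are available. Lean on these libraries where they do the work, as an engineer would, in place of code of your own. Each camera call takes 0.05 s, during which the arm holds its last target.

## Task

For a new draw of cheese-press discs, first turn the counter's knob back to its zero stop. Then raise the caddy slowly by the bar at its back, only until its flap swings open and all three discs glide gently (not shoot) into the catch tray: never steeper than about 35 degrees, and no farther once all three lie in the tray. Lower the caddy gently back onto its rests and let go, with no disc handled by the gripper and the tubs and scraper left where they are.

Things in the scene. Friction and masses are not known exactly. Their poses are not given: they have to be found in the camera images.
- stand: Fixed stand of caddy and catch tray. Origin on the table right below the tipping hinge (axis 90 mm up); +x = pouring direction, y along the hinge. Caddy: x -200 to +6 mm, 78 wide, floor 90 and top 148 mm above the table when level. Steel catch tray: a 36 degree ramp below the lip (x 6 to 113 mm), then flat to x = 236 mm (6 mm above the table), 150 wide, end wall 44 mm high.
- caddy (a joint): Tipping angle of the steel caddy with clear top (200 x 78 x 58 mm, 0.4 to 0.6 kg plus discs). 0 = level on its rests; grows as its back is lifted. Turns freely about the hinge at its front lower edge, needs about 3 to 5 N at the bar, and falls back and slams unless held and followed down. Raise it at under 0.3 rad/s. Stop at 1.15.
- lift_bar (a point): Centre of the round bar behind the caddy: 12 mm thick, 84 mm free length along the stand's y, 40 mm free between it and the caddy's back, open below. 246 mm behind and 30 mm above the hinge axis (120 mm above the table when level); swings on that circle. Lift it with tilted fingertips from behind and below, or pinch it from above.
- flap (a joint): Opening angle of the thin steel flap, 50 mm high, that closes the caddy's front end, hinged at its top edge. 0 = shut; grows as its lower edge swings outwards. Hangs freely: opens as the caddy tips, discs push it farther, falls shut when the caddy is level and empty.
- counter_knob (a joint): Angle of the counter's knob. 0 = zero stop (hard); grows as it is turned clockwise seen from above, so zero it by turning counter-clockwise until it stops. At 0 its bar grip lies along the counter's x. Friction 0.04 N m; stays where it is left.
- counter_knob_grip (a point): Point on the counter knob's axis at the height to grip, 82 mm above the table. The black bar grip is 57 mm long, 14 thick, 32 tall, its top 7 mm above this point. x along the bar grip (turns with the knob), z up.
- counter: Grey counter box, 100 x 110 x 45 mm, fixed to the table, knob in the middle of its top. Origin at the centre of its underside, x axis = direction of the bar grip at the zero stop.
- disc_a_center (a point): Centre (half-way up) of a white plastic press disc, 60 mm across, 18 mm thick, about 60 g; starts lying flat in the caddy, nearest the flap. Slippery, but how much differs from day to day: it may start to slide anywhere from about 12 to 25 degrees of tip. It should leave at a gentle pace, below about 1 m/s.
- disc_b_center (a point): Centre (half-way up) of a white plastic press disc, 60 mm across, 18 mm thick, about 60 g; starts lying flat in the caddy, in the middle. Slippery, but how much differs from day to day: it may start to slide anywhere from about 12 to 25 degrees of tip. It should leave at a gentle pace, below about 1 m/s.
- disc_c_center (a point): Centre (half-way up) of a white plastic press disc, 60 mm across, 18 mm thick, about 60 g; starts lying flat in the caddy, at the back. Slippery, but how much differs from day to day: it may start to slide anywhere from about 12 to 25 degrees of tip. It should leave at a gentle pace, below about 1 m/s.
- tub_near: White plastic tub, 90 mm across the rim, 55 mm high, loose bystander; origin at the centre of its underside.
- tub_far: White plastic tub, 90 mm across the rim, 55 mm high, loose bystander; origin at the centre of its underside.
- tub_side: White plastic tub, 90 mm across the rim, 55 mm high, loose bystander; origin at the centre of its underside.
- scraper: White plastic hand scraper, 165 mm long, flat blade 4 mm and handle 14 mm thick, loose bystander lying flat; origin on its underside near the middle.

How it is judged:
By the outcome, as a careful person would: the job done as asked, in the order asked, and still so for the second after the job is handed in, with the robot touching nothing.
It also fails if it takes over 72 s, if anything falls off the work surface, if the arm or the gripper's body presses on something with over 40 N, if the wrist force passes 120 N, or if a joint passes its speed limit or range.

## Working session

There is one attempt and no reset: what is moved stays moved. The work goes in short steps, Python scripts to look and compute and a shell command to move; the robot and the scene stay as the last step left them, time stands still between calls to the robot, and variables do not carry over. Pictures are saved under pics/ and viewed, and the job is handed in when it is done.

```bash
mkdir -p pics; ls
python3 - <<'E'
from rig import *
import cv2
s=get_state(); print(s)
for n in("scene","top"):
    p,d=snapshot(n); cv2.imwrite(f"pics/{n}0.png",p[:,:,::-1]); print(camera_info(n))
    import numpy as np; np.save(f"pics/{n}0.npy",d)
E
```

```text
pics
{'t': 0.0, 'joint_positions': array([ 1.31483239,  0.68999917, -0.19451858,  1.56641936,  0.15730733,
        0.90249116, -0.21512885]), 'dq': array([ 1.58807538e-05, -5.93935412e-04,  8.95336806e-04,  2.32786516e-03,
       -2.00870969e-04,  1.18967360e-03, -3.77709860e-04]), 'tau': array([ 1.19272954e-04, -5.39606738e+01, -1.26656558e+00, -1.58542049e+01,
        9.02859058e-03,  9.47930559e-03,  3.05055642e-05]), 'tool_pos': array([ 0.17833215, -0.59829972,  0.23045463]), 'tcp_rot': array([[ 2.85795227e-01, -9.58290467e-01, -6.85435426e-04],
       [-9.58288792e-01, -2.85796013e-01,  1.79722437e-03],
       [-1.91815769e-03,  1.43206940e-04, -9.99998150e-01]]), 'contact_force': array([0.71570622, 0.78034487, 0.47678063]), 'torque': array([-0.01565824,  0.00573625, -0.00868353]), 'finger_gap': 0.08538223052368277}
{'fx': 381.20879390055387, 'fy': 381.20879390055387, 'cx': 320.72932293692156, 'cy': 199.5560058993834, 'rvec': array([ 2.16977903,  0.96710739, -0.43982657]), 'tvec': array([-0.37890419, -0.21176371,  1.7167459 ])}
{'fx': 496.82044188458985, 'fy': 496.82044188458985, 'cx': 329.13699119253926, 'cy': 201.63226315394868, 'rvec': array([ 2.15136517, -2.14083463,  0.19393498]), 'tvec': array([-0.04430724,  0.59560302,  1.39324631])}
```

View pics/scene0.png

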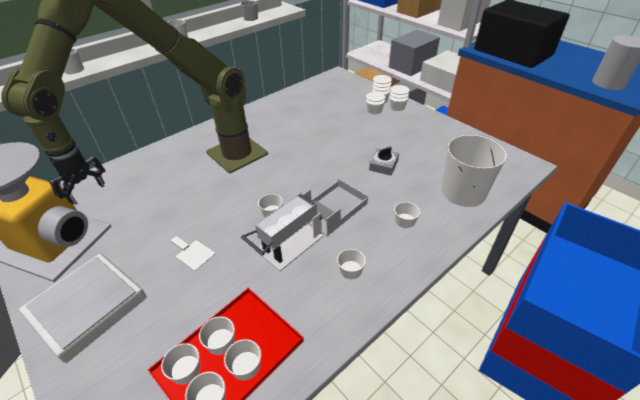

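View pics/top0.png

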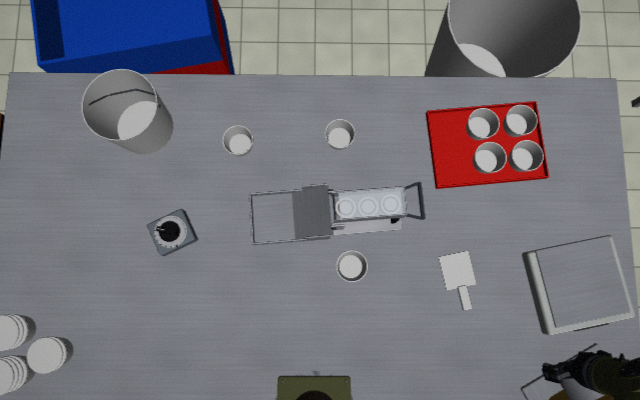

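The top view shows the counter near (172,232), the caddy at (335–425, 200), the catch tray at (250–330, 215), and the robot base at the bottom. The pour direction is image left. Next I'll measure.

```bash
cat > h.py <<'E'
import numpy as np, cv2
from rig import *
def cloud(n,d):
    c=camera_info(n); R=cv2.Rodrigues(c['rvec'])[0]; t=c['tvec']
    v,u=np.mgrid[0:400,0:640]
    P=np.stack([(u-c['cx'])/c['fx']*d,(v-c['cy'])/c['fy']*d,d],-1)
    return (P-t)@R
def proj(n,X):
    c=camera_info(n); return cv2.projectPoints(np.atleast_2d(np.float64(X)),c['rvec'],c['tvec'],np.array([[c['fx'],0,c['cx']],[0,c['fy'],c['cy']],[0,0,1.]]),None)[0][:,0]
def crop(p,x0,y0,x1,y1,k,name):
    cv2.imwrite(name,cv2.resize(p[y0:y1,x0:x1,::-1],None,fx=k,fy=k,interpolation=cv2.INTER_CUBIC))
E
python3 - <<'E'
from h import *
p=cv2.imread('pics/top0.png')[:,:,::-1]; d=np.load('pics/top0.npy'); W=cloud('top',d)
crop(p,140,195,210,265,8,'pics/k.png'); crop(p,240,170,440,290,4,'pics/s.png')
def rect(box,zlo,zhi):
    x0,y0,x1,y1=box; Q=W[y0:y1,x0:x1].reshape(-1,3); Q=Q[(Q[:,2]>zlo)&(Q[:,2]<zhi)]
    r=cv2.minAreaRect(np.float32(Q[:,:2])); print(box,len(Q),np.median(Q[:,2]),r); return Q
rect((140,195,210,265),.038,.05)
Q=rect((140,195,210,265),.075,.095); 
rect((400,175,435,225),.10,.13)
rect((330,180,406,225),.13,.155)
rect((240,180,335,250),.03,.06)
E
```

```text
(140, 195, 210, 265) 655 0.046012144360282566 ((0.5075218677520752, 0.41158393025398254), (0.10141712427139282, 0.11165622621774673), 26.59103775024414)
(140, 195, 210, 265) 111 0.08957265673729417 ((0.5073036551475525, 0.4112676978111267), (0.0577610619366169, 0.014217104762792587), 79.89460754394531)
(400, 175, 435, 225) 227 0.12500540843329405 ((0.5912566184997559, -0.27111324667930603), (0.06884974986314774, 0.10270146280527115), 87.54666900634766)
(330, 180, 406, 225) 2000 0.1484740573946952 ((0.5771656632423401, -0.14921995997428894), (0.0794418677687645, 0.20001907646656036), 4.917688846588135)
(240, 180, 335, 250) 980 0.042593368054035935 ((0.557902455329895, 0.06829224526882172), (0.15047557651996613, 0.2380741983652115), 4.7268385887146)
```

Run:
```python
from h import *
p=cv2.imread('pics/scene0.png')[:,:,::-1]
crop(p,360,140,410,180,14,'pics/k2.png'); crop(p,230,170,390,280,5,'pics/s2.png')
```

```text
(no output)
```

View pics/k.png

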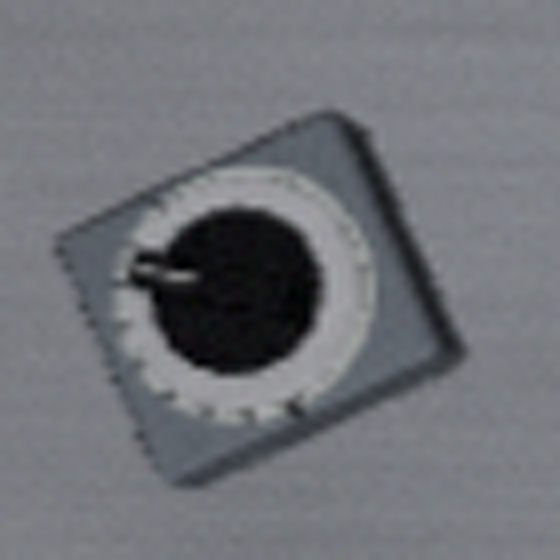

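View pics/s.png

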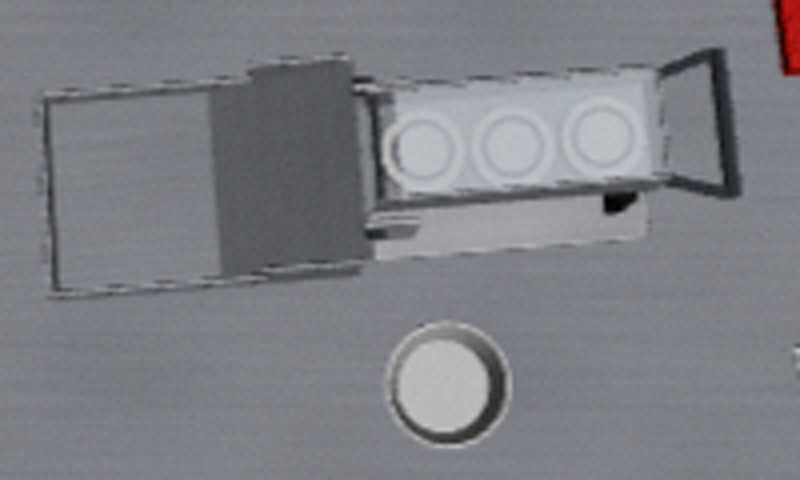

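View pics/k2.png

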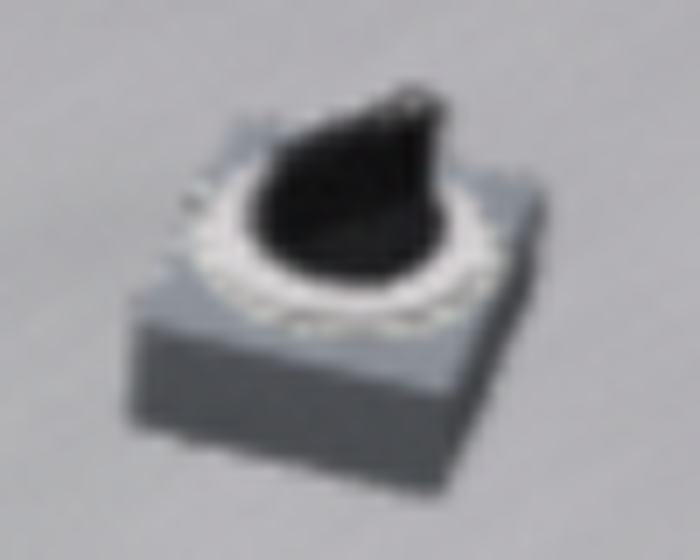

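View pics/s2.png

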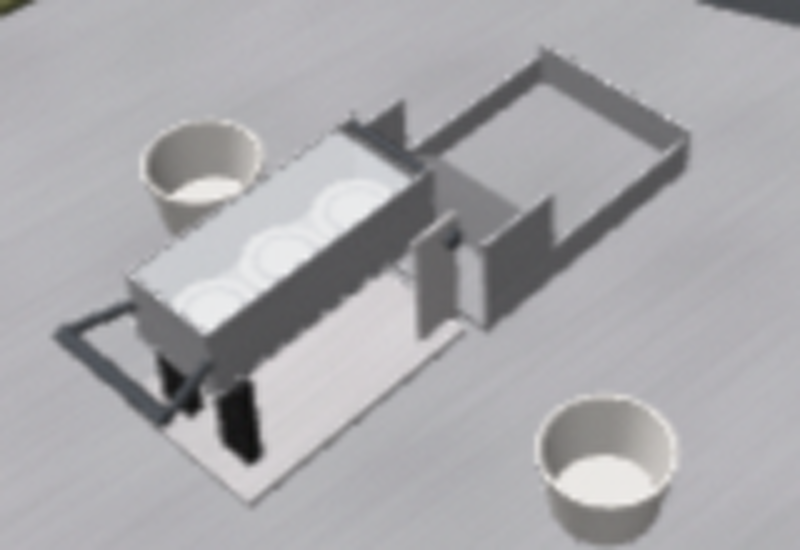

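Run:
```python
import rig; from h import *
print([n for n in dir(rig) if not n.startswith('_')], getattr(rig,'grip_point_offset',None))
p=cv2.imread('pics/top0.png')[:,:,::-1]; d=np.load('pics/top0.npy'); W=cloud('top',d)
o=np.array([.568,-.049]); a=np.deg2rad(94.9); ex=np.array([np.cos(a),np.sin(a)]); ey=np.array([-ex[1],ex[0]])
L=np.stack([(W[...,:2]-o)@ex,(W[...,:2]-o)@ey,W[...,2]],-1).reshape(-1,3)
Q=L[(abs(L[:,0]+.246)<.03)&(abs(L[:,1])<.03)&(L[:,2]>.1)&(L[:,2]<.14)]
print('bar',len(Q),Q.mean(0),Q.min(0),Q.max(0))
Q=L[(abs(L[:,0]+.246)<.03)&(abs(L[:,1])<.08)&(L[:,2]>.1)&(L[:,2]<.14)]
print('bar y',Q.min(0),Q.max(0))
for lo in(-.03,0,.02):
  q=L[(L[:,0]<-.22)&(L[:,0]>-.29)&(abs(L[:,1]-lo)<.008)&(L[:,2]>.1)]; print(lo,q.mean(0),len(q))
q=L[(L[:,0]<-.02)&(L[:,0]>-.22)&(abs(L[:,1])<.06)&(L[:,2]>.14)&(L[:,2]<.16)];print('cad',np.percentile(q,[1,50,99],axis=0))
q=L[(L[:,0]<.3)&(L[:,0]>.12)&(abs(L[:,1])<.1)&(L[:,2]>.03)&(L[:,2]<.06)];print('tray',q.min(0),q.max(0))
```

```text
['Unreachable', 'camera_info', 'finish_job', 'get_state', 'grip_point_offset', 'snapshot'] 0.0187
bar 92 [-0.24510541 -0.00074208  0.12609314] [-0.25236339 -0.02960827  0.11841295] [-0.23909184  0.02828199  0.13237838]
bar y [-0.25240743 -0.05321015  0.1170043 ] [-0.21621214  0.05000784  0.13278727]
-0.03 [-0.24489031 -0.02957388  0.12587175] 27
0 [-2.44904116e-01  1.09933304e-04  1.25629779e-01] 25
0.02 [-0.24518088  0.02058229  0.12552693] 25
cad [[-0.19783935 -0.03849475  0.14249746]
 [-0.10978366  0.00028995  0.14863021]
 [-0.02212904  0.03844273  0.15516012]]
tray [ 0.12072725 -0.07544209  0.03023365] [0.23655804 0.07526043 0.05219888]
```

```bash
python3 -m creep '[{"rot":[0,0,-5],"offset":[-0.0257,-0.0296,0],"gripper":1},{"rot":[0,0,0],"offset":[-0.0257,-0.0296,0],"gripper":1}]'
```

```text
t: 0.27
tool_pos: [0.2167, -0.5319, 0.2305]
tcp_rot: [[0.367, -0.93, -0.0], [-0.93, -0.367, -0.001], [0.001, 0.0, -1.0]]
contact_force: [1.7, -0.1, 0.5]
finger_gap: 0.0855
```

```bash
cat > g.py <<'E'
import sys; from h import *
np.set_printoptions(precision=4,suppress=True)
s=get_state(); R=s['tcp_rot']; T=np.array([float(v) for v in sys.argv[1:4]])
d=R.T@(T-s['tool_pos']); print('tool d',d,'n',np.linalg.norm(d)/.0417,'yaw',np.degrees(np.arctan2(R[1,0],R[0,0])),'F',s['contact_force'],'M',s['torque'],s['finger_gap'])
print(s['joint_positions'],s['t'],s['tool_pos'])
E
python3 g.py 0.43 -0.2 0.235
```

```text
tool d [-0.2305 -0.3202 -0.0048] n 9.461896293276691 yaw -68.47510330768114 F [ 1.7392 -0.0559  0.5001] M [ 0.0671 -0.1198  0.0123] 0.08550835914273397
[ 1.232   0.6235 -0.2163  1.7233  0.1742  0.8127 -0.26  ] 0.2667 [ 0.2167 -0.5319  0.2305]
```

```bash
python3 -m creep '[{"rot":[0,0,0],"offset":[-0.023,-0.032,0],"gripper":1},{"rot":[0,0,0],"offset":[-0.023,-0.032,0],"gripper":1},{"rot":[0,0,0],"offset":[-0.023,-0.032,0],"gripper":1},{"rot":[0,0,0],"offset":[-0.023,-0.032,0],"gripper":1},{"rot":[0,0,0],"offset":[-0.023,-0.032,0],"gripper":1}]'
python3 -m creep '[{"rot":[0,0,0],"offset":[-0.023,-0.032,0],"gripper":1},{"rot":[0,0,0],"offset":[-0.023,-0.032,0],"gripper":1},{"rot":[0,0,0],"offset":[-0.023,-0.032,0],"gripper":1},{"rot":[0,0,0],"offset":[-0.023,-0.032,0],"gripper":1},{"rot":[0,0,-6],"offset":[0,0,0],"gripper":1}]'
python3 g.py 0.5074 0.4114 0.235
```

```text
t: 0.68
tool_pos: [0.3246, -0.3634, 0.2312]
tcp_rot: [[0.368, -0.93, -0.0], [-0.93, -0.368, 0.0], [-0.0, 0.0, -1.0]]
contact_force: [0.7, 0.1, -0.1]
finger_gap: 0.0855
t: 1.1
tool_pos: [0.4155, -0.2227, 0.2316]
tcp_rot: [[0.478, -0.878, 0.005], [-0.878, -0.478, 0.005], [-0.002, -0.006, -1.0]]
contact_force: [0.7, -0.5, -0.1]
finger_gap: 0.0853
tool d [-0.513  -0.3839 -0.0001] n 15.365787202590342 yaw -61.43816575647441 F [ 0.7016 -0.5453 -0.067 ] M [ 0.0379 -0.0017  0.0056] 0.08530869950631462
[ 0.5464  0.4958 -0.2229  2.0141  0.1658  0.646  -0.8553] 1.1 [ 0.4155 -0.2227  0.2316]
```

```bash
python3 -m creep '[{"rot":[0,0,0],"offset":[-0.032,-0.024,0],"gripper":1},{"rot":[0,0,0],"offset":[-0.032,-0.024,0],"gripper":1},{"rot":[0,0,0],"offset":[-0.032,-0.024,0],"gripper":1},{"rot":[0,0,0],"offset":[-0.032,-0.024,0],"gripper":1},{"rot":[0,0,0],"offset":[-0.032,-0.024,0],"gripper":1}]'
python3 -m creep '[{"rot":[0,0,0],"offset":[-0.032,-0.024,0],"gripper":1},{"rot":[0,0,0],"offset":[-0.032,-0.024,0],"gripper":1},{"rot":[0,0,0],"offset":[-0.032,-0.024,0],"gripper":1},{"rot":[0,0,0],"offset":[-0.032,-0.024,0],"gripper":1},{"rot":[0,0,0],"offset":[-0.032,-0.024,0],"gripper":1}]'
python3 g.py 0.5074 0.4114 0.235
```

```text
t: 1.52
tool_pos: [0.4412, -0.0334, 0.2311]
tcp_rot: [[0.463, -0.886, -0.0], [-0.886, -0.463, -0.0], [-0.0, 0.0, -1.0]]
contact_force: [1.3, 0.3, -0.2]
finger_gap: 0.0855
t: 1.93
tool_pos: [0.4733, 0.1642, 0.2311]
tcp_rot: [[0.464, -0.886, -0.001], [-0.886, -0.464, -0.0], [0.0, 0.001, -1.0]]
contact_force: [0.9, -0.8, -0.1]
finger_gap: 0.0852
tool d [-0.2033 -0.1448 -0.004 ] n 5.985819445080668 yaw -62.38144204205102 F [ 0.9447 -0.7723 -0.129 ] M [ 0.0176 -0.0545  0.0346] 0.08519750884465377
[-0.3225  0.5296 -0.1603  1.9338  0.1275  0.6885 -1.6487] 1.9333 [0.4733 0.1642 0.2311]
```

```bash
python3 -m creep '[{"rot":[0,0,0],"offset":[-0.032,-0.023,0],"gripper":1},{"rot":[0,0,0],"offset":[-0.032,-0.023,0],"gripper":1},{"rot":[0,0,0],"offset":[-0.032,-0.023,0],"gripper":1},{"rot":[0,0,0],"offset":[-0.032,-0.023,0],"gripper":1},{"rot":[0,0,0],"offset":[-0.032,-0.023,0],"gripper":1}]'
python3 -m creep '[{"rot":[0,0,-6.5],"offset":[-0.022,-0.016,0],"gripper":1},{"rot":[0,0,-6.5],"offset":[0,0,0],"gripper":1},{"rot":[0,0,-6.5],"offset":[0,0,0],"gripper":1},{"rot":[0,0,-6.5],"offset":[0,0,0],"gripper":1},{"rot":[0,0,-6.5],"offset":[0,0,0],"gripper":1}]'
python3 -m creep '[{"rot":[0,0,-6.5],"offset":[0,0,0],"gripper":1},{"rot":[0,0,-6.5],"offset":[0,0,0],"gripper":1},{"rot":[0,0,-6.5],"offset":[0,0,0],"gripper":1},{"rot":[0,0,0],"offset":[0,0,0],"gripper":1}]'
python3 g.py 0.5074 0.4114 0.0633
```

```text
t: 2.35
tool_pos: [0.501, 0.359, 0.2309]
tcp_rot: [[0.464, -0.886, -0.001], [-0.886, -0.464, -0.001], [0.0, 0.001, -1.0]]
contact_force: [0.5, -0.1, 0.6]
finger_gap: 0.0854
t: 2.77
tool_pos: [0.5051, 0.3841, 0.2306]
tcp_rot: [[0.87, -0.493, -0.001], [-0.493, -0.87, -0.001], [-0.0, 0.001, -1.0]]
contact_force: [-0.5, -0.7, -0.5]
finger_gap: 0.0854
t: 3.1
tool_pos: [0.5052, 0.3837, 0.2307]
tcp_rot: [[0.984, -0.178, -0.001], [-0.178, -0.984, -0.001], [-0.001, 0.001, -1.0]]
contact_force: [-0.3, 0.4, 0.6]
finger_gap: 0.0857
tool d [-0.0026 -0.0277  0.1673] n 4.06838425658635 yaw -10.24457704876021 F [-0.2958  0.4303  0.6374] M [-0.0155  0.0046 -0.0194] 0.08570465333328658
[-0.5109  0.7213 -0.3922  1.5277  0.3135  0.9565 -1.1759] 3.1 [0.5052 0.3837 0.2307]
```

```bash
python3 -m creep '[{"rot":[0,0,0],"offset":[-0.003,-0.028,0],"gripper":1},{"rot":[0,0,0],"offset":[0,0,0.035],"gripper":1},{"rot":[0,0,0],"offset":[0,0,0.035],"gripper":1},{"rot":[0,0,0],"offset":[0,0,0.03],"gripper":1},{"rot":[0,0,0],"offset":[0,0,0],"gripper":1}]'
python3 g.py 0.5074 0.4114 0.0633
```

```text
t: 3.52
tool_pos: [0.5041, 0.4085, 0.1247]
tcp_rot: [[0.983, -0.183, -0.009], [-0.183, -0.983, -0.009], [-0.007, 0.011, -1.0]]
contact_force: [-0.5, -1.2, -0.2]
finger_gap: 0.0854
tool d [ 0.0031 -0.0041  0.0614] n 1.4770148799977756 yaw -10.522175273864237 F [-0.5282 -1.2469 -0.2233] M [-0.0341  0.0508 -0.0356] 0.0853985254436642
[-0.5722  0.8695 -0.3431  1.5584  0.37    0.7918 -1.2518] 3.5167 [0.5041 0.4085 0.1247]
```

```bash
python3 -m creep '[{"rot":[0,0,0],"offset":[0,0,0],"gripper":1}]'
python3 g.py 0.5074 0.4114 0.0633
python3 - <<'E'
from h import *
p,d=snapshot('top'); crop(p,130,180,230,280,6,'pics/k3.png')
p,d=snapshot('scene'); crop(p,330,100,450,190,6,'pics/k4.png')
E
```

```text
t: 3.6
tool_pos: [0.5066, 0.4114, 0.13]
tcp_rot: [[0.983, -0.182, -0.003], [-0.182, -0.983, -0.003], [-0.002, 0.003, -1.0]]
contact_force: [1.1, 0.8, 0.9]
finger_gap: 0.0852
tool d [ 0.0009 -0.0004  0.0667] n 1.5990356931631222 yaw -10.501563569237248 F [1.0928 0.8003 0.9207] M [ 0.0315 -0.021   0.0199] 0.08521048168235996
[-0.5715  0.8637 -0.3454  1.5526  0.3692  0.7945 -1.2502] 3.6 [0.5066 0.4114 0.13  ]
```

View pics/k4.png

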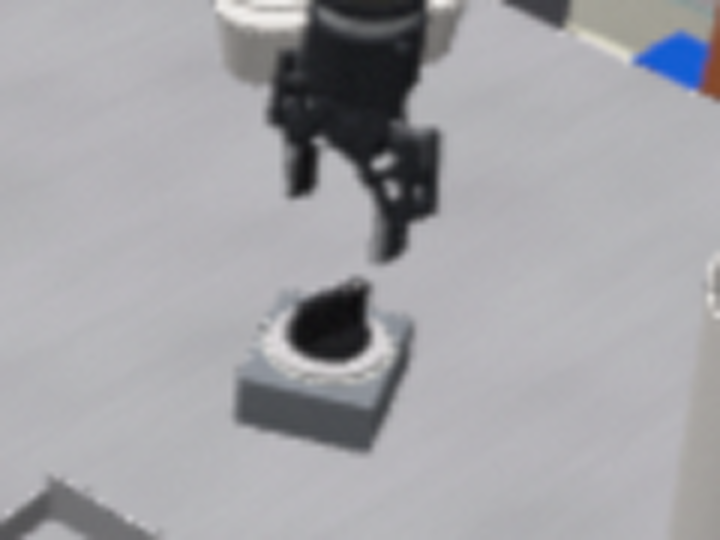

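The fingertips, at (300,190) and (385,260), straddle the knob at (335,320). I'll descend and close.

```bash
python3 -m creep '[{"rot":[0,0,0],"offset":[0.001,0,0.034],"gripper":1},{"rot":[0,0,0],"offset":[0,0,0.032],"gripper":1},{"rot":[0,0,0],"offset":[0,0,0],"gripper":1},{"rot":[0,0,0],"offset":[0,0,0],"gripper":1}]' 30
python3 -m creep '[{"rot":[0,0,0],"offset":[0,0,0],"gripper":-1},{"rot":[0,0,0],"offset":[0,0,0],"gripper":-1},{"rot":[0,0,0],"offset":[0,0,0],"gripper":-1},{"rot":[0,0,0],"offset":[0,0,0],"gripper":-1},{"rot":[0,0,0],"offset":[0,0,0],"gripper":-1}]' 30
python3 g.py 0.5074 0.4114 0.0633
```

```text
t: 4.03
tool_pos: [0.5087, 0.4122, 0.0662]
tcp_rot: [[0.983, -0.181, 0.0], [-0.181, -0.983, -0.0], [0.0, 0.0, -1.0]]
contact_force: [-0.6, -0.7, 0.9]
finger_gap: 0.0853
t: 4.45
tool_pos: [0.5089, 0.4125, 0.0663]
tcp_rot: [[0.984, -0.181, 0.001], [-0.181, -0.984, 0.001], [0.001, -0.001, -1.0]]
contact_force: [0.2, 0.3, -0.4]
finger_gap: 0.0254
tool d [-0.0013  0.0013  0.003 ] n 0.08504003972931169 yaw -10.407493329314173 F [ 0.2003  0.2766 -0.4294] M [-0.0312  0.0253  0.0424] 0.025394623827059978
[-0.5878  0.9492 -0.3115  1.5793  0.4094  0.6767 -1.2806] 4.45 [0.5089 0.4125 0.0663]
```

```bash
python3 -m creep '[{"rot":[0,0,0],"offset":[-0.001,0.001,0.002],"gripper":-1},{"rot":[0,0,0],"offset":[0,0,0],"gripper":-1},{"rot":[0,0,0],"offset":[0,0,0],"gripper":-1},{"rot":[0,0,0],"offset":[0,0,0],"gripper":-1}]' 30
python3 g.py 0.5074 0.4114 0.0633
```

```text
t: 4.78
tool_pos: [0.5065, 0.4125, 0.0646]
tcp_rot: [[0.984, -0.18, -0.0], [-0.18, -0.984, 0.002], [-0.001, -0.002, -1.0]]
contact_force: [-2.6, -0.3, 8.4]
finger_gap: 0.0135
tool d [0.001  0.0009 0.0013] n 0.04553181002544152 yaw -10.36322289643973 F [-2.5786 -0.2733  8.4315] M [-0.0976  0.6472  0.0123] 0.013541150490994393
[-0.5893  0.95   -0.3113  1.5852  0.4102  0.6707 -1.2833] 4.7833 [0.5065 0.4125 0.0646]
```

```bash
python3 -m creep '[{"rot":[0,0,0],"offset":[0.001,0,-0.002],"gripper":-1},{"rot":[0,0,-3],"offset":[0,0,0],"gripper":-1},{"rot":[0,0,-5],"offset":[0,0,0],"gripper":-1},{"rot":[0,0,-5],"offset":[0,0,0],"gripper":-1},{"rot":[0,0,-5],"offset":[0,0,0],"gripper":-1}]' 30
python3 g.py 0.5074 0.4114 0.0633
```

```text
t: 5.2
tool_pos: [0.5068, 0.4124, 0.0647]
tcp_rot: [[0.99, 0.138, -0.002], [0.138, -0.99, 0.002], [-0.002, -0.002, -1.0]]
contact_force: [-2.0, 3.1, -4.8]
finger_gap: 0.0128
tool d [0.0005 0.0011 0.0014] n 0.04389995257130068 yaw 7.916170245184968 F [-2.0041  3.1297 -4.7561] M [ 0.6707  0.4104 -0.0369] 0.0127936763990599
[-0.5452  0.9613 -0.3957  1.5804  0.506   0.7037 -1.0417] 5.2 [0.5068 0.4124 0.0647]
```

```bash
python3 -m creep '[{"rot":[0,0,-5],"offset":[0,0,0],"gripper":-1},{"rot":[0,0,-5],"offset":[0,0,0],"gripper":-1},{"rot":[0,0,-5],"offset":[0,0,0],"gripper":-1},{"rot":[0,0,-5],"offset":[0,0,0],"gripper":-1},{"rot":[0,0,-5],"offset":[0,0,0],"gripper":-1}]' 30
python3 g.py 0.5074 0.4114 0.0633
python3 -m creep '[{"rot":[0,0,-5],"offset":[0,0,0],"gripper":-1},{"rot":[0,0,-5],"offset":[0,0,0],"gripper":-1},{"rot":[0,0,-5],"offset":[0,0,0],"gripper":-1},{"rot":[0,0,-5],"offset":[0,0,0],"gripper":-1},{"rot":[0,0,-5],"offset":[0,0,0],"gripper":-1}]' 30
python3 g.py 0.5074 0.4114 0.0633
```

```text
t: 5.62
tool_pos: [0.5071, 0.4126, 0.0647]
tcp_rot: [[0.84, 0.543, -0.002], [0.543, -0.84, 0.002], [-0.0, -0.003, -1.0]]
contact_force: [-2.0, 2.7, -4.6]
finger_gap: 0.0133
tool d [-0.0004  0.0011  0.0014] n 0.044761657263004746 yaw 32.9026557164099 F [-2.0328  2.7433 -4.5613] M [ 0.7594  0.3111 -0.0348] 0.013258286680005232
[-0.4892  0.9804 -0.5074  1.5766  0.6277  0.7518 -0.7022] 5.6167 [0.5071 0.4126 0.0647]
t: 6.03
tool_pos: [0.5074, 0.4128, 0.0647]
tcp_rot: [[0.531, 0.847, -0.001], [0.847, -0.531, 0.003], [0.002, -0.003, -1.0]]
contact_force: [-0.6, 3.7, -5.4]
finger_gap: 0.0135
tool d [-0.0012  0.0008  0.0014] n 0.048105083145660546 yaw 57.89942125495849 F [-0.6422  3.6965 -5.3528] M [0.9045 0.1344 0.0007] 0.013503607999529791
[-0.4375  1.0041 -0.6149  1.5731  0.7352  0.8061 -0.348 ] 6.0333 [0.5074 0.4128 0.0647]
```

```bash
python3 -m creep '[{"rot":[0,0,-5],"offset":[0,0,0],"gripper":-1},{"rot":[0,0,-5],"offset":[0,0,0],"gripper":-1},{"rot":[0,0,-5],"offset":[0,0,0],"gripper":-1},{"rot":[0,0,-5],"offset":[0,0,0],"gripper":-1},{"rot":[0,0,-5],"offset":[0,0,0],"gripper":-1}]' 30
python3 g.py 0.5074 0.4114 0.0633
python3 -m creep '[{"rot":[0,0,-5],"offset":[0,0,0],"gripper":-1},{"rot":[0,0,-5],"offset":[0,0,0],"gripper":-1},{"rot":[0,0,-5],"offset":[0,0,0],"gripper":-1},{"rot":[0,0,-5],"offset":[0,0,0],"gripper":-1},{"rot":[0,0,-5],"offset":[0,0,0],"gripper":-1}]' 30
python3 g.py 0.5074 0.4114 0.0633
```

```text
t: 6.45
tool_pos: [0.5075, 0.4132, 0.0647]
tcp_rot: [[0.124, 0.992, -0.001], [0.992, -0.124, 0.004], [0.004, -0.002, -1.0]]
contact_force: [-0.5, 5.1, -5.4]
finger_gap: 0.0136
tool d [-0.0018  0.0001  0.0014] n 0.05461401583108181 yaw 82.89689766815548 F [-0.5412  5.0874 -5.4251] M [ 1.043   0.1266 -0.0775] 0.01356460030515844
[-0.3912  1.0312 -0.7163  1.57    0.8286  0.864   0.0202] 6.45 [0.5075 0.4132 0.0647]
t: 6.87
tool_pos: [0.5075, 0.4135, 0.0647]
tcp_rot: [[-0.307, 0.952, -0.001], [0.952, 0.307, 0.004], [0.005, 0.0, -1.0]]
contact_force: [-0.6, 6.7, -6.8]
finger_gap: 0.0136
tool d [-0.0019 -0.0007  0.0014] n 0.0603972463561981 yaw 107.90157701107297 F [-0.6066  6.7083 -6.8458] M [ 1.2569  0.1432 -0.0909] 0.013610311262665566
[-0.3508  1.0606 -0.8103  1.5674  0.909   0.9231  0.4011] 6.8667 [0.5075 0.4135 0.0647]
```

Expect the stop near a yaw of 116.6°. I'll go slower now.

```bash
python3 -m creep '[{"rot":[0,0,-2],"offset":[0,0,0],"gripper":-1},{"rot":[0,0,-2],"offset":[0,0,0],"gripper":-1},{"rot":[0,0,-2],"offset":[0,0,0],"gripper":-1},{"rot":[0,0,-1],"offset":[0,0,0],"gripper":-1}]' 30
python3 g.py 0.5074 0.4114 0.0633
python3 -m creep '[{"rot":[0,0,-1],"offset":[0,0,0],"gripper":-1},{"rot":[0,0,-1],"offset":[0,0,0],"gripper":-1}]' 30
python3 g.py 0.5074 0.4114 0.0633
```

```text
t: 7.2
tool_pos: [0.5074, 0.4136, 0.0647]
tcp_rot: [[-0.419, 0.908, -0.001], [0.908, 0.419, 0.005], [0.005, 0.001, -1.0]]
contact_force: [-1.5, 5.2, -5.5]
finger_gap: 0.0135
tool d [-0.002  -0.0009  0.0014] n 0.06239054583497313 yaw 114.75125396485615 F [-1.4604  5.1604 -5.4838] M [ 1.2357  0.1443 -0.0494] 0.013515462037935867
[-0.3409  1.0688 -0.8346  1.5668  0.9288  0.9392  0.5075] 7.2 [0.5074 0.4136 0.0647]
t: 7.37
tool_pos: [0.5074, 0.4136, 0.0647]
tcp_rot: [[-0.449, 0.894, -0.002], [0.893, 0.449, 0.005], [0.005, 0.001, -1.0]]
contact_force: [-0.3, 7.3, -6.9]
finger_gap: 0.0139
tool d [-0.002  -0.001   0.0014] n 0.06282707776001786 yaw 116.68301271192128 F [-0.3387  7.3004 -6.8712] M [ 1.2808  0.1176 -0.4958] 0.013910670719560442
[-0.3382  1.0711 -0.8413  1.5666  0.934   0.9437  0.5378] 7.3667 [0.5074 0.4136 0.0647]
```

```bash
python3 -m creep '[{"rot":[0,0,-1],"offset":[0,0,0],"gripper":-1},{"rot":[0,0,0],"offset":[0,0,0],"gripper":-1}]' 30
python3 g.py 0.5074 0.4114 0.0633
```

```text
t: 7.53
tool_pos: [0.5074, 0.4136, 0.0648]
tcp_rot: [[-0.462, 0.887, -0.002], [0.887, 0.462, 0.005], [0.005, 0.0, -1.0]]
contact_force: [-1.8, 5.9, -5.7]
finger_gap: 0.0134
tool d [-0.0019 -0.001   0.0015] n 0.06309117053522414 yaw 117.5362111794263 F [-1.753   5.8798 -5.6606] M [ 1.2991  0.249  -0.8274] 0.013431399802144887
[-0.3366  1.0723 -0.8446  1.5661  0.9358  0.946   0.5519] 7.5333 [0.5074 0.4136 0.0648]
```

```bash
python3 -m creep '[{"rot":[0,0,0],"offset":[0,0,0],"gripper":1},{"rot":[0,0,0],"offset":[0,0,0],"gripper":1},{"rot":[0,0,0],"offset":[0,0,0],"gripper":1},{"rot":[0,0,0],"offset":[0,0,0],"gripper":1},{"rot":[0,0,0],"offset":[0,0,0],"gripper":1}]' 30
python3 g.py 0.5074 0.4114 0.0633
python3 -m creep '[{"rot":[0,0,0],"offset":[0,0,-0.035],"gripper":1},{"rot":[0,0,0],"offset":[0,0,-0.041],"gripper":1},{"rot":[0,0,0],"offset":[0,0,-0.041],"gripper":1},{"rot":[0,0,0],"offset":[0,0,-0.041],"gripper":1},{"rot":[0,0,0],"offset":[0,0,-0.035],"gripper":1}]' 30
python3 g.py 0.5 0.12 0.25
python3 - <<'E'
from h import *
p,d=snapshot('top'); crop(p,130,180,230,280,6,'pics/k5.png')
E
```

```text
t: 7.95
tool_pos: [0.5086, 0.4107, 0.0653]
tcp_rot: [[-0.463, 0.886, 0.0], [0.886, 0.463, -0.001], [-0.001, 0.0, -1.0]]
contact_force: [0.8, 1.0, -0.2]
finger_gap: 0.073
tool d [ 0.0012 -0.0007  0.002 ] n 0.05821116353990242 yaw 117.59105755464506 F [ 0.8016  1.0038 -0.2476] M [-0.0266 -0.0295 -0.015 ] 0.07296822622936076
[-0.3355  1.0705 -0.8428  1.5674  0.9374  0.95    0.553 ] 7.95 [0.5086 0.4107 0.0653]
t: 8.37
tool_pos: [0.5083, 0.4114, 0.2614]
tcp_rot: [[-0.464, 0.886, 0.001], [0.886, 0.464, 0.001], [0.001, 0.002, -1.0]]
contact_force: [1.2, 0.4, -0.2]
finger_gap: 0.0849
tool d [-0.2543 -0.1424  0.011 ] n 6.995162649870637 yaw 117.62352442585318 F [ 1.1696  0.3982 -0.2445] M [ 0.0344 -0.0906  0.0629] 0.08491151827875902
[-0.2898  0.8496 -0.9787  1.4141  0.716   1.253   0.7229] 8.3667 [0.5083 0.4114 0.2614]
```

View pics/k5.png

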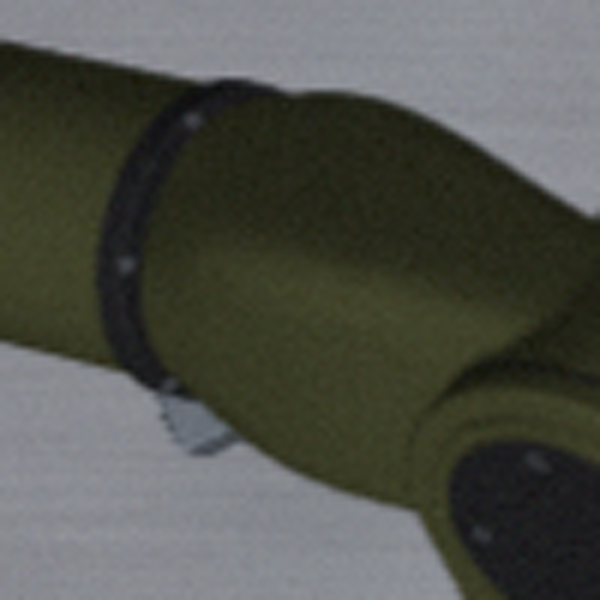

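```bash
python3 -m creep '[{"rot":[0,0,7],"offset":[0,0,0],"gripper":1},{"rot":[0,0,7],"offset":[0,0,0],"gripper":1},{"rot":[0,0,7],"offset":[0,0,0],"gripper":1},{"rot":[0,0,7],"offset":[0,0,0],"gripper":1},{"rot":[0,0,7],"offset":[0,0,0],"gripper":1}]'
python3 -m creep '[{"rot":[0,0,7],"offset":[0,0,0],"gripper":1},{"rot":[0,0,7],"offset":[0,0,0],"gripper":1},{"rot":[0,0,7],"offset":[0,0,0],"gripper":1},{"rot":[0,0,7],"offset":[0,0,0],"gripper":1},{"rot":[0,0,7],"offset":[0,0,0],"gripper":1}]'
python3 -m creep '[{"rot":[0,0,7],"offset":[0,0,0],"gripper":1},{"rot":[0,0,7],"offset":[0,0,0],"gripper":1},{"rot":[0,0,7],"offset":[0,0,0],"gripper":1},{"rot":[0,0,7],"offset":[0,0,0],"gripper":1},{"rot":[0,0,7],"offset":[0,0,0],"gripper":1}]'
python3 -m creep '[{"rot":[0,0,7],"offset":[0,0,0],"gripper":1},{"rot":[0,0,7],"offset":[0,0,0],"gripper":1},{"rot":[0,0,7],"offset":[0,0,0],"gripper":1},{"rot":[0,0,7],"offset":[0,0,0],"gripper":1},{"rot":[0,0,7],"offset":[0,0,0],"gripper":1}]'
python3 g.py 0.55 -0.294 0.26
```

```text
t: 8.83
tool_pos: [0.5083, 0.4107, 0.2581]
tcp_rot: [[0.135, 0.991, 0.0], [0.991, -0.135, -0.001], [-0.001, 0.0, -1.0]]
contact_force: [0.1, 0.1, -0.2]
finger_gap: 0.0854
t: 9.25
tool_pos: [0.5082, 0.4108, 0.258]
tcp_rot: [[0.679, 0.734, 0.0], [0.734, -0.679, -0.001], [-0.0, 0.0, -1.0]]
contact_force: [-0.4, -0.3, 0.9]
finger_gap: 0.0856
t: 9.67
tool_pos: [0.5081, 0.4108, 0.2581]
tcp_rot: [[0.977, 0.213, -0.0], [0.213, -0.977, -0.001], [-0.0, 0.001, -1.0]]
contact_force: [0.7, 0.2, 0.5]
finger_gap: 0.0853
t: 10.08
tool_pos: [0.5081, 0.4109, 0.258]
tcp_rot: [[0.922, -0.386, -0.0], [-0.386, -0.922, -0.001], [-0.0, 0.001, -1.0]]
contact_force: [-0.5, 0.9, -0.4]
finger_gap: 0.0857
tool d [ 0.311   0.6339 -0.0016] n 16.933134666781715 yaw -22.729334329851874 F [-0.4616  0.8926 -0.4175] M [-0.022   0.0285 -0.0112] 0.08566140835269902
[-0.5672  0.7151 -0.3527  1.434   0.2659  1.0401 -1.3721] 10.0833 [0.5081 0.4109 0.258 ]
```

```bash
python3 -m creep '[{"rot":[0,0,0],"offset":[0.018,0.0365,0],"gripper":1},{"rot":[0,0,0],"offset":[0.018,0.0365,0],"gripper":1},{"rot":[0,0,0],"offset":[0.018,0.0365,0],"gripper":1},{"rot":[0,0,0],"offset":[0.018,0.0365,0],"gripper":1},{"rot":[0,0,0],"offset":[0.018,0.0365,0],"gripper":1}]'
python3 -m creep '[{"rot":[0,0,0],"offset":[0.018,0.0365,0],"gripper":1},{"rot":[0,0,0],"offset":[0.018,0.0365,0],"gripper":1},{"rot":[0,0,0],"offset":[0.018,0.0365,0],"gripper":1},{"rot":[0,0,0],"offset":[0.018,0.0365,0],"gripper":1},{"rot":[0,0,0],"offset":[0.018,0.0365,0],"gripper":1}]'
python3 -m creep '[{"rot":[0,0,0],"offset":[0.018,0.0365,0],"gripper":-0.25},{"rot":[0,0,0],"offset":[0.018,0.0365,0],"gripper":-0.25},{"rot":[0,0,0],"offset":[0.018,0.0365,0],"gripper":-0.25},{"rot":[0,0,0],"offset":[0.018,0.0365,0],"gripper":-0.25},{"rot":[0,0,0],"offset":[0.018,0.0365,0],"gripper":-0.25}]' 25
python3 -m creep '[{"rot":[0,0,7],"offset":[0,0,0],"gripper":-0.25},{"rot":[0,0,7],"offset":[0,0,0],"gripper":-0.25},{"rot":[0,0,7],"offset":[0,0,0],"gripper":-0.25},{"rot":[0,0,7],"offset":[0,0,0],"gripper":-0.25},{"rot":[0,0,7],"offset":[0,0,0],"gripper":-0.25}]'
python3 g.py 0.589 -0.294 0.23
python3 - <<'E'
from h import *
p,d=snapshot('top'); crop(p,130,180,230,280,6,'pics/k6.png')
E
```

```text
t: 10.5
tool_pos: [0.5216, 0.2061, 0.2582]
tcp_rot: [[0.925, -0.38, 0.0], [-0.38, -0.925, -0.001], [0.0, 0.001, -1.0]]
contact_force: [0.7, -0.6, 0.7]
finger_gap: 0.0853
t: 10.92
tool_pos: [0.5352, 0.003, 0.2584]
tcp_rot: [[0.925, -0.381, 0.0], [-0.381, -0.925, -0.0], [0.0, 0.0, -1.0]]
contact_force: [0.6, -0.3, -0.1]
finger_gap: 0.0858
t: 11.33
tool_pos: [0.5488, -0.2, 0.2583]
tcp_rot: [[0.925, -0.381, -0.0], [-0.381, -0.925, -0.0], [-0.0, 0.0, -1.0]]
contact_force: [1.2, 0.4, 0.8]
finger_gap: 0.032
t: 11.75
tool_pos: [0.549, -0.198, 0.2581]
tcp_rot: [[0.534, -0.846, -0.0], [-0.846, -0.534, 0.0], [-0.0, 0.0, -1.0]]
contact_force: [0.2, -0.2, -0.7]
finger_gap: 0.032
tool d [0.1026 0.0175 0.0281] n 2.5844704371640694 yaw -57.73831362743949 F [ 0.1766 -0.2095 -0.7378] M [ 0.0335 -0.0109  0.0287] 0.03201107937730903
[ 0.4009  0.604  -0.2271  1.6608  0.1645  0.8958 -0.8982] 11.75 [ 0.549  -0.198   0.2581]
```

View pics/k6.png

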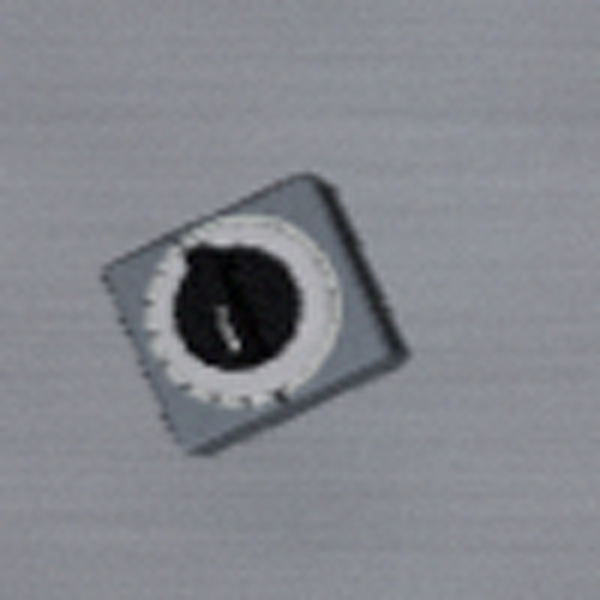

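```bash
python3 - <<'E'
from h import *
p,d=snapshot('top'); W=cloud('top',d)[200:260,145:205].reshape(-1,3)
for lo,hi in((.038,.05),(.075,.1)):
  Q=W[(W[:,2]>lo)&(W[:,2]<hi)]; print(cv2.minAreaRect(np.float32(Q[:,:2])))
E
python3 -m creep '[{"rot":[0,0,7],"offset":[0.034,0.006,0],"gripper":-0.25},{"rot":[0,0,7],"offset":[0.034,0.002,0],"gripper":-0.25},{"rot":[0,0,7],"offset":[0.032,-0.003,0],"gripper":-0.25},{"rot":[0,0,6],"offset":[0,0,0],"gripper":-0.25},{"rot":[0,0,0],"offset":[0,0,0],"gripper":-0.25}]'
python3 g.py 0.589 -0.294 0.2
```

```text
((0.5074244737625122, 0.41161447763442993), (0.1008833795785904, 0.11094770580530167), 26.08052635192871)
((0.5079566240310669, 0.4115114212036133), (0.0588543675839901, 0.01519740466028452), 24.784122467041016)
t: 12.27
tool_pos: [0.5882, -0.2929, 0.2576]
tcp_rot: [[0.095, -0.995, -0.001], [-0.995, -0.095, -0.001], [0.001, 0.001, -1.0]]
contact_force: [0.2, 1.2, -0.3]
finger_gap: 0.0319
tool d [ 0.0011 -0.0007  0.0576] n 1.3822519639306976 yaw -84.53480632786204 F [ 0.1943  1.247  -0.3115] M [ 0.0616 -0.0091 -0.0156] 0.031922870674789175
[ 0.4368  0.7043 -0.0875  1.4309  0.0686  1.0096 -1.1419] 12.2667 [ 0.5882 -0.2929  0.2576]
```

```bash
python3 -m creep '[{"rot":[0,0,0.5],"offset":[0.001,-0.001,0.035],"gripper":-0.25},{"rot":[0,0,0],"offset":[0,0,0.035],"gripper":-0.25},{"rot":[0,0,0],"offset":[0,0,0.02],"gripper":-0.25},{"rot":[0,0,0],"offset":[0,0,0],"gripper":-0.25}]'
python3 g.py 0.589 -0.294 0.101
python3 - <<'E'
from h import *
p,d=snapshot('scene'); crop(p,220,150,380,270,5,'pics/b1.png')
p,d=snapshot('top'); crop(p,330,150,450,250,5,'pics/b2.png')
E
```

```text
t: 12.6
tool_pos: [0.5861, -0.2882, 0.1633]
tcp_rot: [[0.096, -0.995, -0.01], [-0.995, -0.096, 0.006], [-0.007, 0.009, -1.0]]
contact_force: [-0.2, 1.0, 0.1]
finger_gap: 0.0321
tool d [ 0.0065 -0.0029  0.0623] n 1.5030550237517566 yaw -84.47561659440674 F [-0.2328  1.0461  0.1355] M [ 0.0102 -0.0112  0.0217] 0.03209932252124959
[ 0.4327  0.8076 -0.0863  1.5282  0.0828  0.8204 -1.1586] 12.6 [ 0.5861 -0.2882  0.1633]
```

View pics/b1.png

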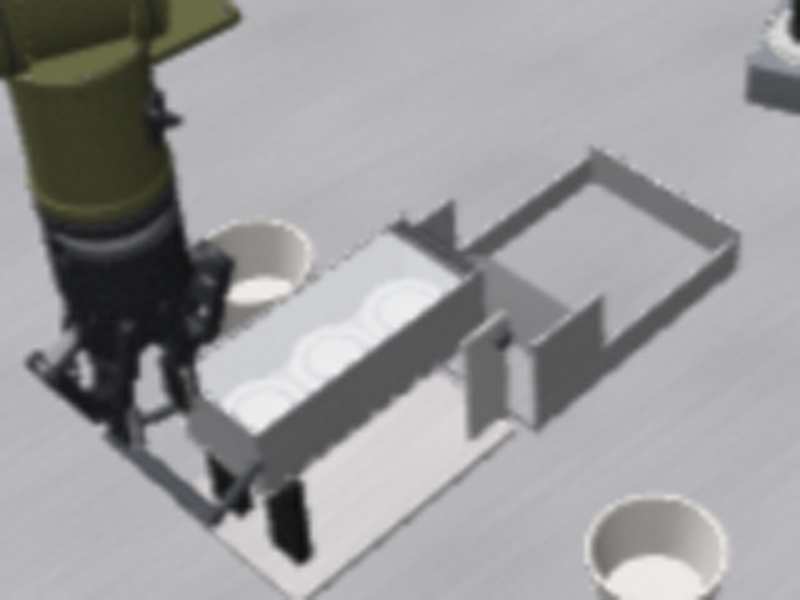

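The gripper is above the bar, with the outer finger at (125,430) behind it and the inner finger at (180,395) in the gap to the caddy. Next I'll check the settled pose and descend.

```bash
python3 g.py 0.589 -0.294 0.101
python3 -m creep '[{"rot":[0,0,0],"offset":[0,0,0.02],"gripper":-0.25},{"rot":[0,0,0],"offset":[0,0,0.02],"gripper":-0.25},{"rot":[0,0,0],"offset":[0,0,0.01],"gripper":-0.25},{"rot":[0,0,0],"offset":[0,0,0],"gripper":-0.25},{"rot":[0,0,0],"offset":[0,0,0],"gripper":-0.25}]'
python3 g.py 0.589 -0.294 0.101
```

```text
tool d [0.0037 0.0009 0.0673] n 1.6176833390309358 yaw -84.63131836862001 F [ 0.2343 -0.0052  0.7251] M [-0.0273  0.0031  0.0653] 0.03205427607663109
[ 0.4328  0.8025 -0.0854  1.5215  0.0824  0.8224 -1.1599] 12.7 [ 0.5896 -0.2903  0.1684]
t: 13.12
tool_pos: [0.5904, -0.2917, 0.1196]
tcp_rot: [[0.09, -0.996, 0.002], [-0.996, -0.09, -0.0], [0.001, -0.001, -1.0]]
contact_force: [0.1, -0.7, -0.4]
finger_gap: 0.032
tool d [0.0022 0.0016 0.0186] n 0.44974283165027046 yaw -84.82586521316868 F [ 0.1118 -0.7182 -0.3639] M [-0.0446  0.0187  0.0351] 0.03199775561591727
[ 0.4307  0.865  -0.0794  1.5533  0.0909  0.7252 -1.1694] 13.1167 [ 0.5904 -0.2917  0.1196]
```

```bash
python3 -m creep '[{"rot":[0,0,0],"offset":[0.002,0.001,0.018],"gripper":-0.25},{"rot":[0,0,0],"offset":[0,0,0],"gripper":-0.25},{"rot":[0,0,0],"offset":[0,0,0],"gripper":-1},{"rot":[0,0,0],"offset":[0,0,0],"gripper":-1},{"rot":[0,0,0],"offset":[0,0,0],"gripper":-1}]' 25
python3 g.py 0.589 -0.294 0.101
python3 -m creep '[{"rot":[0,0,0],"offset":[0,0,0],"gripper":-1},{"rot":[0,0,0],"offset":[0,0,0],"gripper":-1}]' 30
python3 g.py 0.589 -0.294 0.101
```

```text
t: 13.53
tool_pos: [0.5894, -0.2934, 0.1017]
tcp_rot: [[0.089, -0.996, 0.001], [-0.996, -0.089, 0.0], [0.0, -0.001, -1.0]]
contact_force: [-0.8, 1.8, 3.3]
finger_gap: 0.011
tool d [0.0006 0.0005 0.0007] n 0.024608715813487093 yaw -84.87572433982955 F [-0.7692  1.7508  3.3309] M [ 0.2625  0.2409 -0.0332] 0.010996426803360288
[ 0.4331  0.8891 -0.0779  1.5623  0.094   0.6927 -1.1698] 13.5333 [ 0.5894 -0.2934  0.1017]
t: 13.7
tool_pos: [0.5894, -0.2933, 0.1017]
tcp_rot: [[0.089, -0.996, 0.001], [-0.996, -0.089, -0.0], [0.0, -0.001, -1.0]]
contact_force: [-1.3, 2.0, 6.4]
finger_gap: 0.0108
tool d [0.0006 0.0005 0.0007] n 0.024877537007149474 yaw -84.87019244930435 F [-1.2758  2.0447  6.4091] M [ 0.2713  0.3834 -0.0139] 0.010779725746721994
[ 0.433   0.8892 -0.078   1.5623  0.0941  0.6926 -1.1699] 13.7 [ 0.5894 -0.2933  0.1017]
```

```bash
cat > l.py <<'E'
from h import *
np.set_printoptions(precision=4,suppress=True)
s=get_state(); ex=np.array([-.0854,.9963,0]); p=s['tool_pos']-np.array([.5894,-.2933,.1017])
R=.2478; f0=np.arctan2(30,246)
X=-.246+p@ex; Z=.030+p[2]
th=np.arctan2(Z,-X)-f0; print('t %.2f theta deg %.2f radius err mm %.2f'%(s['t'],np.degrees(th),1000*(np.hypot(X,Z)-R)),'F',s['contact_force'],'M',s['torque'],'gap',s['finger_gap'],'lat',p@np.array([.9963,.0854,0]))
f=th+f0
print('per 0.01rad tool x,z mm:',-1000*R*np.sin(f+.02)*.01,-1000*R*np.cos(f+.02)*.01)
E
python3 -m creep '[{"rot":[0,0,0],"offset":[-0.0003,0,-0.0015],"gripper":-1},{"rot":[0,0,0],"offset":[-0.0004,0,-0.0025],"gripper":-1},{"rot":[0,0,0],"offset":[-0.0004,0,-0.0025],"gripper":-1},{"rot":[0,0,0],"offset":[-0.0004,0,-0.0025],"gripper":-1},{"rot":[0,0,0],"offset":[-0.0004,0,-0.0025],"gripper":-1}]'
python3 l.py
```

```text
t: 14.12
tool_pos: [0.5893, -0.2919, 0.112]
tcp_rot: [[0.089, -0.996, 0.001], [-0.996, -0.089, -0.0], [0.001, -0.001, -1.0]]
contact_force: [3.2, -0.5, -4.1]
finger_gap: 0.011
t 14.12 theta deg 2.39 radius err mm 0.12 F [ 3.2384 -0.5334 -4.1139] M [-0.2339 -0.5525 -0.0014] gap 0.010981496653203004 lat -2.5507848606803458e-05
per 0.01rad tool x,z mm: -0.4512665384266867 -2.4365636686317873
```

Works well: F ≈ 4 N as expected. Continuing.

```bash
python3 -m creep '[{"rot":[0,0,0],"offset":[-0.0005,0,-0.0024],"gripper":-1},{"rot":[0,0,0],"offset":[-0.0005,0,-0.0024],"gripper":-1},{"rot":[0,0,0],"offset":[-0.0005,0,-0.0024],"gripper":-1},{"rot":[0,0,0],"offset":[-0.0005,0,-0.0024],"gripper":-1},{"rot":[0,0,0],"offset":[-0.0005,0,-0.0024],"gripper":-1}]'
python3 l.py
python3 -m creep '[{"rot":[0,0,0],"offset":[-0.0006,0,-0.0024],"gripper":-1},{"rot":[0,0,0],"offset":[-0.0006,0,-0.0024],"gripper":-1},{"rot":[0,0,0],"offset":[-0.0006,0,-0.0024],"gripper":-1},{"rot":[0,0,0],"offset":[-0.0006,0,-0.0024],"gripper":-1},{"rot":[0,0,0],"offset":[-0.0006,0,-0.0024],"gripper":-1}]'
python3 l.py
python3 - <<'E'
from h import *
p,d=snapshot('scene'); crop(p,220,150,380,270,5,'pics/c1.png')
E
```

```text
t: 14.53
tool_pos: [0.589, -0.2897, 0.1243]
tcp_rot: [[0.089, -0.996, 0.001], [-0.996, -0.089, -0.001], [0.001, -0.001, -1.0]]
contact_force: [4.6, -1.8, -3.9]
finger_gap: 0.0108
t 14.53 theta deg 5.29 radius err mm 0.19 F [ 4.618  -1.8041 -3.9106] M [-0.4785 -0.8322  0.0177] gap 0.01084641730001943 lat -7.348300384805215e-05
per 0.01rad tool x,z mm: -0.573931171153499 -2.4106196321233204
t: 14.95
tool_pos: [0.5887, -0.2868, 0.1364]
tcp_rot: [[0.089, -0.996, 0.001], [-0.996, -0.089, -0.001], [0.001, -0.001, -1.0]]
contact_force: [5.6, -2.5, -4.4]
finger_gap: 0.0105
t 14.95 theta deg 8.16 radius err mm 0.28 F [ 5.6205 -2.5376 -4.4468] M [-0.637  -0.9832  0.0026] gap 0.010535668239296069 lat -9.640405715678834e-05
per 0.01rad tool x,z mm: -0.6936293157393627 -2.3789414394530484
```

View pics/c1.png

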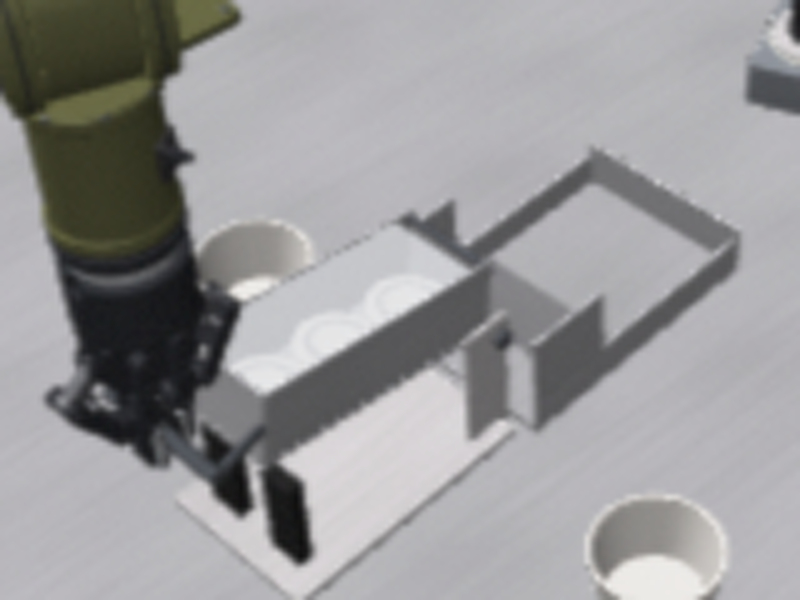

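```bash
cat > v.py <<'E'
import sys; from h import *
n=sys.argv[1]
a,_=snapshot('scene'); b,d=snapshot('top')
crop1=cv2.resize(a[150:270,260:380],None,fx=4,fy=4,interpolation=cv2.INTER_CUBIC)
crop2=cv2.resize(b[160:260,240:420],None,fx=4,fy=4,interpolation=cv2.INTER_CUBIC)[:, :]
im=np.zeros((480+0,480,3),np.uint8); im[:]=crop1
im2=cv2.resize(b[160:260,240:400],(640,400),interpolation=cv2.INTER_CUBIC)
o=np.zeros((400,800,3),np.uint8); o[:,:400]=cv2.resize(crop1,(400,400)); o[:250,400:]=cv2.resize(im2,(400,250))
cv2.imwrite(f'pics/{n}.png',o[:,:,::-1])
E
python3 -m creep '[{"rot":[0,0,0],"offset":[-0.0007,-0.0003,-0.0024],"gripper":-1},{"rot":[0,0,0],"offset":[-0.0007,-0.0003,-0.0024],"gripper":-1},{"rot":[0,0,0],"offset":[-0.0007,0,-0.0024],"gripper":-1},{"rot":[0,0,0],"offset":[-0.0004,0,-0.0014],"gripper":-1},{"rot":[0,0,0],"offset":[-0.0004,0,-0.0014],"gripper":-1}]'
python3 l.py
python3 v.py d1
```

```text
t: 15.42
tool_pos: [0.5885, -0.2841, 0.1461]
tcp_rot: [[0.089, -0.996, 0.0], [-0.996, -0.089, -0.001], [0.001, -0.0, -1.0]]
contact_force: [3.7, -4.0, -2.5]
finger_gap: 0.0108
t 15.42 theta deg 10.50 radius err mm 0.37 F [ 3.699  -3.9895 -2.5134] M [-0.8326 -0.8671  0.0151] gap 0.010830912735222662 lat -0.00010235787992760038
per 0.01rad tool x,z mm: -0.7902974368773924 -2.3485982971264
```

View pics/d1.png

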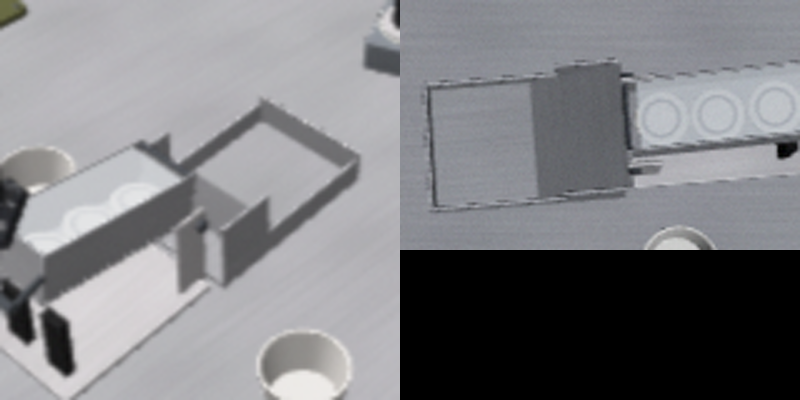

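The discs are still lying at (660–775,110) in the top view, with θ = 10.5°. I'll go on slowly.

```bash
cat > v.py <<'E'
import sys; from h import *
n=sys.argv[1]
b,d=snapshot('top')
crop(b,240,165,440,255,4,f'pics/{n}.png')
E
python3 -m creep '[{"rot":[0,0,0],"offset":[-0.0005,0,-0.0014],"gripper":-1},{"rot":[0,0,0],"offset":[-0.0005,0,-0.0014],"gripper":-1},{"rot":[0,0,0],"offset":[-0.0005,0,-0.0014],"gripper":-1},{"rot":[0,0,0],"offset":[-0.0005,0,-0.0014],"gripper":-1},{"rot":[0,0,0],"offset":[-0.0005,0,-0.0014],"gripper":-1}]'
python3 l.py
python3 v.py d2
```

```text
t: 15.93
tool_pos: [0.5883, -0.2819, 0.153]
tcp_rot: [[0.088, -0.996, 0.0], [-0.996, -0.088, -0.001], [0.001, -0.0, -1.0]]
contact_force: [4.1, -3.6, -3.3]
finger_gap: 0.011
t 15.93 theta deg 12.17 radius err mm 0.42 F [ 4.146  -3.6354 -3.3085] M [-1.0183 -0.8289  0.035 ] gap 0.010991635054409471 lat -9.590610295253988e-05
per 0.01rad tool x,z mm: -0.8583604632992007 -2.3245862674989675
```

View pics/d2.png

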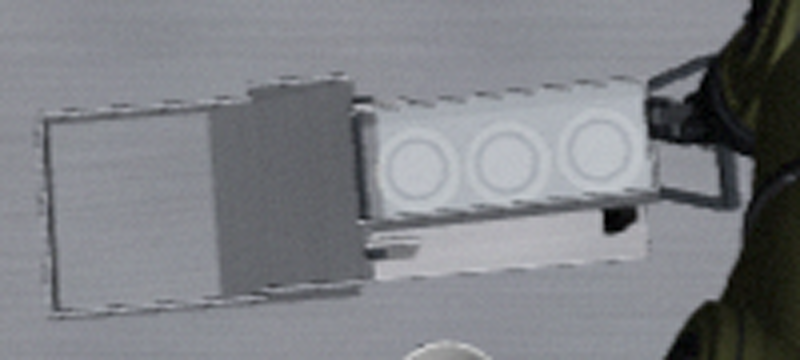

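θ = 12.2°. The discs at (412,168), (505,160) and (598,150) haven't moved.

```bash
python3 -m creep '[{"rot":[0,0,0],"offset":[-0.0005,0,-0.0014],"gripper":-1},{"rot":[0,0,0],"offset":[-0.0005,0,-0.0014],"gripper":-1},{"rot":[0,0,0],"offset":[-0.0005,0,-0.0014],"gripper":-1},{"rot":[0,0,0],"offset":[-0.0005,0,-0.0014],"gripper":-1},{"rot":[0,0,0],"offset":[-0.0005,0,-0.0014],"gripper":-1}]'
python3 l.py
python3 v.py d3
```

```text
t: 16.4
tool_pos: [0.5881, -0.2795, 0.1601]
tcp_rot: [[0.088, -0.996, 0.001], [-0.996, -0.088, -0.001], [0.002, -0.0, -1.0]]
contact_force: [3.8, -3.6, -2.2]
finger_gap: 0.0109
t 16.40 theta deg 13.89 radius err mm 0.56 F [ 3.778  -3.6004 -2.1991] M [-0.9041 -0.8454  0.0006] gap 0.010851658373846816 lat -0.00013839998758234933
per 0.01rad tool x,z mm: -0.9276809110668656 -2.2978015856992853
```

View pics/d3.png

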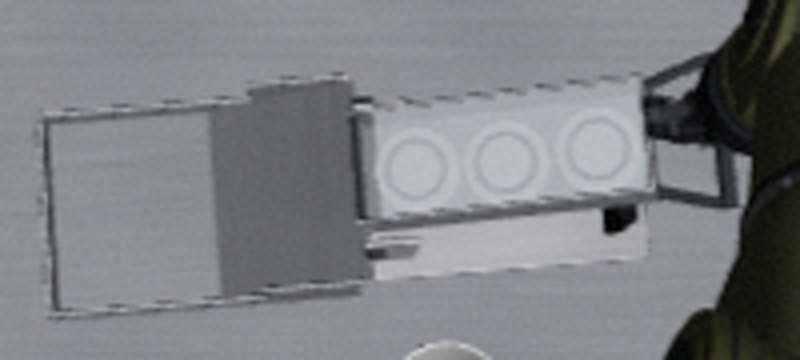

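13.9°, and the discs are still in place.

```bash
python3 -m creep '[{"rot":[0,0,0],"offset":[-0.0006,0,-0.0014],"gripper":-1},{"rot":[0,0,0],"offset":[-0.0006,0,-0.0014],"gripper":-1},{"rot":[0,0,0],"offset":[-0.0006,0,-0.0014],"gripper":-1},{"rot":[0,0,0],"offset":[-0.0006,0,-0.0014],"gripper":-1}]'
python3 l.py
python3 v.py d4
```

```text
t: 16.78
tool_pos: [0.5879, -0.2773, 0.1657]
tcp_rot: [[0.088, -0.996, 0.001], [-0.996, -0.088, -0.002], [0.002, -0.001, -1.0]]
contact_force: [3.7, -4.7, -2.8]
finger_gap: 0.0108
t 16.78 theta deg 15.29 radius err mm 0.59 F [ 3.7186 -4.7306 -2.7789] M [-1.0504 -0.8921 -0.0128] gap 0.010815575076934064 lat -8.71698139166842e-05
per 0.01rad tool x,z mm: -0.9837156296815933 -2.2743763013011162
```

View pics/d4.png

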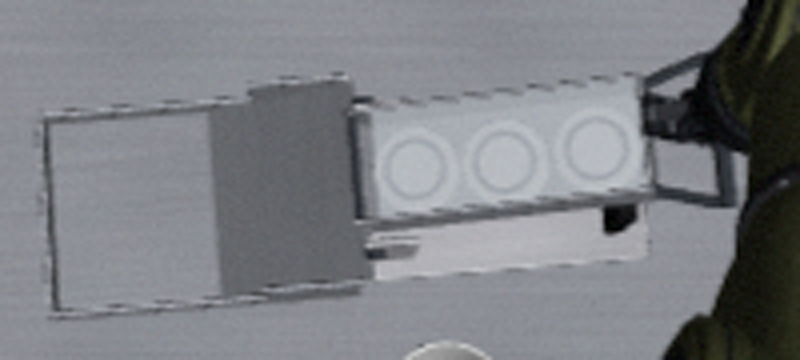

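15.3°, still in place.

```bash
python3 -m creep '[{"rot":[0,0,0],"offset":[-0.0006,0,-0.0014],"gripper":-1},{"rot":[0,0,0],"offset":[-0.0006,0,-0.0014],"gripper":-1},{"rot":[0,0,0],"offset":[-0.0006,0,-0.0014],"gripper":-1},{"rot":[0,0,0],"offset":[-0.0006,0,-0.0014],"gripper":-1}]'
python3 l.py
python3 v.py d5
```

```text
t: 17.17
tool_pos: [0.5877, -0.275, 0.1714]
tcp_rot: [[0.088, -0.996, 0.001], [-0.996, -0.088, -0.002], [0.002, -0.001, -1.0]]
contact_force: [4.2, -4.5, -1.7]
finger_gap: 0.0108
t 17.17 theta deg 16.69 radius err mm 0.71 F [ 4.1842 -4.4513 -1.708 ] M [-1.0307 -0.9257  0.0145] gap 0.010824942068524008 lat -0.00012425262450483415
per 0.01rad tool x,z mm: -1.039081317265547 -2.2496208605251007
```

View pics/d5.png

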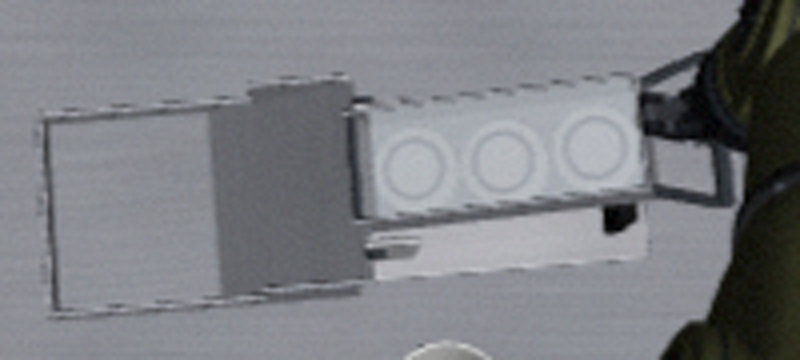

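16.7°, still in place.

```bash
python3 -m creep '[{"rot":[0,0,0],"offset":[-0.0007,0,-0.0013],"gripper":-1},{"rot":[0,0,0],"offset":[-0.0007,0,-0.0013],"gripper":-1},{"rot":[0,0,0],"offset":[-0.0007,0,-0.0013],"gripper":-1},{"rot":[0,0,0],"offset":[-0.0007,0,-0.0013],"gripper":-1}]'
python3 l.py
python3 v.py d6
```

```text
t: 17.55
tool_pos: [0.5875, -0.2727, 0.1767]
tcp_rot: [[0.088, -0.996, 0.001], [-0.996, -0.088, -0.003], [0.003, -0.001, -1.0]]
contact_force: [4.1, -4.6, -2.2]
finger_gap: 0.0108
t 17.55 theta deg 18.04 radius err mm 0.79 F [ 4.0936 -4.6324 -2.2468] M [-1.2532 -0.8209 -0.0004] gap 0.010825434273703817 lat -0.00011600339227908276
per 0.01rad tool x,z mm: -1.0915879529305346 -2.2246167627294646
```

View pics/d6.png

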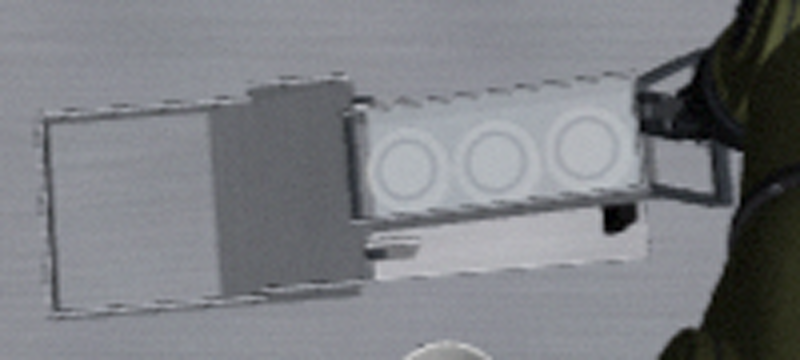

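At 18.0° the discs have shifted left by about 7 px, so sliding has begun. I'll hold here and watch.

```bash
python3 -m creep '[{"rot":[0,0,0],"offset":[0,0,0],"gripper":-1},{"rot":[0,0,0],"offset":[0,0,0],"gripper":-1},{"rot":[0,0,0],"offset":[0,0,0],"gripper":-1}]'
python3 v.py d7
```

```text
t: 17.85
tool_pos: [0.5876, -0.2727, 0.1768]
tcp_rot: [[0.088, -0.996, 0.001], [-0.996, -0.088, -0.003], [0.003, -0.001, -1.0]]
contact_force: [3.8, -6.3, -0.6]
finger_gap: 0.0109
```

View pics/d7.png

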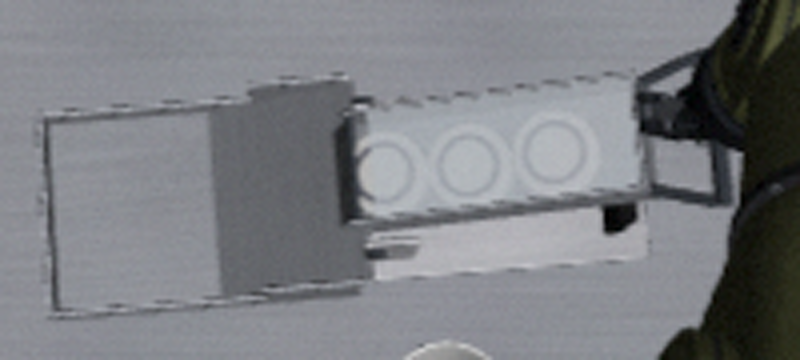

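The discs are sliding slowly, with the first now at (387,173). Still holding.

```bash
python3 -m creep '[{"rot":[0,0,0],"offset":[0,0,0],"gripper":-1},{"rot":[0,0,0],"offset":[0,0,0],"gripper":-1},{"rot":[0,0,0],"offset":[0,0,0],"gripper":-1},{"rot":[0,0,0],"offset":[0,0,0],"gripper":-1},{"rot":[0,0,0],"offset":[0,0,0],"gripper":-1}]'
python3 v.py d8; python3 l.py
```

```text
t: 18.32
tool_pos: [0.5876, -0.2727, 0.1768]
tcp_rot: [[0.088, -0.996, 0.001], [-0.996, -0.088, -0.003], [0.003, -0.001, -1.0]]
contact_force: [3.8, -4.9, -1.5]
finger_gap: 0.0108
t 18.37 theta deg 18.04 radius err mm 0.77 F [ 3.705  -5.2287 -0.5612] M [-1.118  -0.8573  0.0036] gap 0.010953722216819083 lat -9.227610935461656e-05
per 0.01rad tool x,z mm: -1.0917947978400526 -2.224515254928453
```

View pics/d8.png

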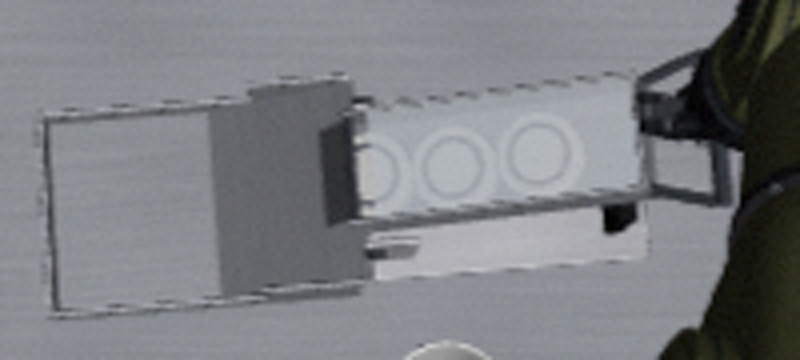

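```bash
python3 -m creep '[{"rot":[0,0,0],"offset":[0,0,0],"gripper":-1},{"rot":[0,0,0],"offset":[0,0,0],"gripper":-1},{"rot":[0,0,0],"offset":[0,0,0],"gripper":-1},{"rot":[0,0,0],"offset":[0,0,0],"gripper":-1},{"rot":[0,0,0],"offset":[0,0,0],"gripper":-1}]'
python3 v.py d9
```

```text
t: 18.78
tool_pos: [0.5876, -0.2727, 0.1767]
tcp_rot: [[0.088, -0.996, 0.001], [-0.996, -0.088, -0.003], [0.003, -0.001, -1.0]]
contact_force: [3.6, -5.4, -0.9]
finger_gap: 0.0107
```

View pics/d9.png

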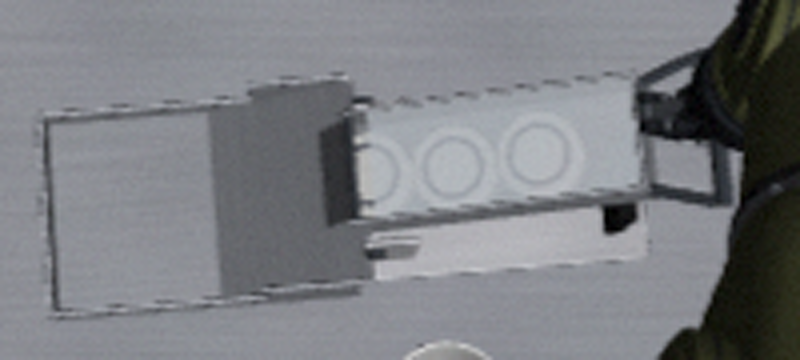

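The first disc is stalled against the partly open flap at (370,172). I'll raise in small steps of about 0.7°.

```bash
python3 -m creep '[{"rot":[0,0,0],"offset":[-0.0007,0,-0.0013],"gripper":-1},{"rot":[0,0,0],"offset":[-0.0007,0,-0.0013],"gripper":-1},{"rot":[0,0,0],"offset":[0,0,0],"gripper":-1},{"rot":[0,0,0],"offset":[0,0,0],"gripper":-1},{"rot":[0,0,0],"offset":[0,0,0],"gripper":-1}]'
python3 v.py e1;python3 l.py
```

```text
t: 19.25
tool_pos: [0.5874, -0.2714, 0.1794]
tcp_rot: [[0.088, -0.996, 0.001], [-0.996, -0.088, -0.003], [0.003, -0.001, -1.0]]
contact_force: [3.7, -5.9, -0.4]
finger_gap: 0.0106
t 19.30 theta deg 18.73 radius err mm 0.82 F [ 3.9245 -4.847  -0.5042] M [-1.1859 -0.8066  0.0603] gap 0.011247884795716145 lat -7.449457066443706e-05
per 0.01rad tool x,z mm: -1.1183559043955174 -2.2112810927387057
```

View pics/e1.png

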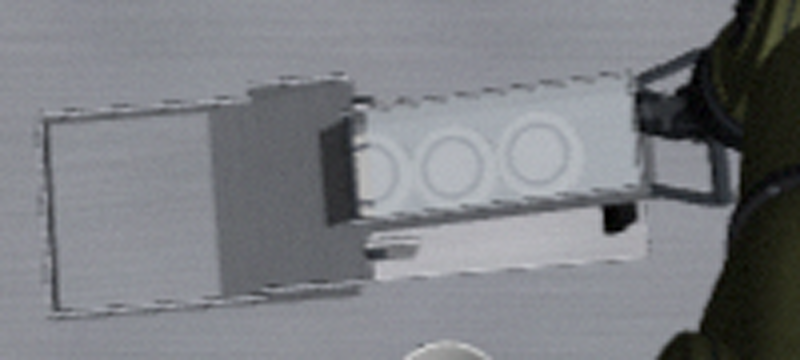

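Still stalled at 18.7°. I'll raise it a little more.

```bash
python3 -m creep '[{"rot":[0,0,0],"offset":[-0.0007,0,-0.0013],"gripper":-1},{"rot":[0,0,0],"offset":[-0.0007,0,-0.0013],"gripper":-1},{"rot":[0,0,0],"offset":[-0.0007,0,-0.0013],"gripper":-1},{"rot":[0,0,0],"offset":[0,0,0],"gripper":-1},{"rot":[0,0,0],"offset":[0,0,0],"gripper":-1}]'
python3 v.py e2;python3 l.py
```

```text
t: 19.72
tool_pos: [0.5873, -0.2696, 0.1835]
tcp_rot: [[0.088, -0.996, 0.002], [-0.996, -0.088, -0.003], [0.003, -0.001, -1.0]]
contact_force: [4.1, -4.3, -0.6]
finger_gap: 0.011
t 19.77 theta deg 19.75 radius err mm 0.87 F [ 3.4849 -4.8204 -1.2559] M [-1.2401 -0.8593 -0.0161] gap 0.010661206240720476 lat -9.27887504719723e-05
per 0.01rad tool x,z mm: -1.1574846750269852 -2.1910529950408946
```

View pics/e2.png

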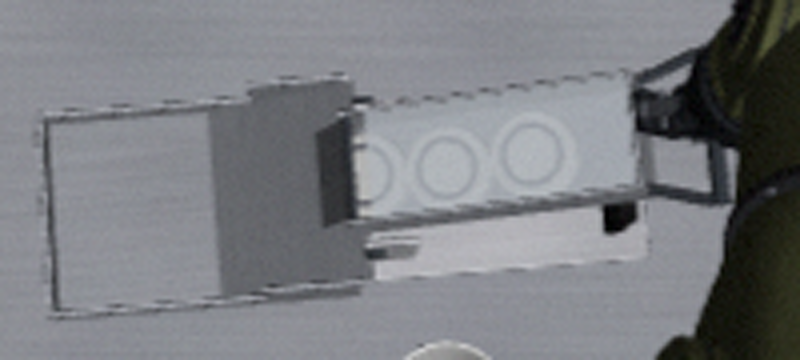

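```bash
python3 -m creep '[{"rot":[0,0,0],"offset":[-0.0008,0,-0.0013],"gripper":-1},{"rot":[0,0,0],"offset":[-0.0008,0,-0.0013],"gripper":-1},{"rot":[0,0,0],"offset":[0,0,0],"gripper":-1},{"rot":[0,0,0],"offset":[0,0,0],"gripper":-1},{"rot":[0,0,0],"offset":[0,0,0],"gripper":-1}]'
python3 v.py e3;python3 l.py
```

```text
t: 20.18
tool_pos: [0.5872, -0.2682, 0.1862]
tcp_rot: [[0.087, -0.996, 0.002], [-0.996, -0.087, -0.004], [0.004, -0.001, -1.0]]
contact_force: [3.7, -6.2, -0.6]
finger_gap: 0.0107
t 20.23 theta deg 20.44 radius err mm 0.96 F [ 3.488  -5.563   0.0242] M [-1.3217 -0.8297  0.0174] gap 0.010967154037664135 lat -8.939268797451155e-05
per 0.01rad tool x,z mm: -1.1839970100635222 -2.176840618915551
```

View pics/e3.png

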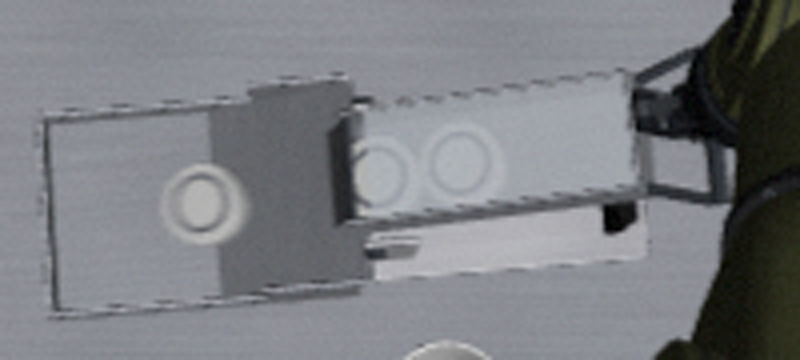

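The first disc is in the tray at (203,203). The other two are sliding at 20.4°, so I'll hold.

```bash
python3 -m creep '[{"rot":[0,0,0],"offset":[0,0,0],"gripper":-1},{"rot":[0,0,0],"offset":[0,0,0],"gripper":-1},{"rot":[0,0,0],"offset":[0,0,0],"gripper":-1},{"rot":[0,0,0],"offset":[0,0,0],"gripper":-1},{"rot":[0,0,0],"offset":[0,0,0],"gripper":-1}]'
python3 v.py e4;python3 l.py
```

```text
t: 20.65
tool_pos: [0.5872, -0.2683, 0.1862]
tcp_rot: [[0.087, -0.996, 0.002], [-0.996, -0.087, -0.004], [0.004, -0.001, -1.0]]
contact_force: [4.4, -5.3, -0.4]
finger_gap: 0.0107
t 20.70 theta deg 20.45 radius err mm 0.96 F [ 3.2248 -6.2294  0.9889] M [-1.3234 -0.7708  0.0085] gap 0.01062536657685583 lat -5.710557102590329e-05
per 0.01rad tool x,z mm: -1.1842721863300836 -2.1766909263110743
```

View pics/e4.png

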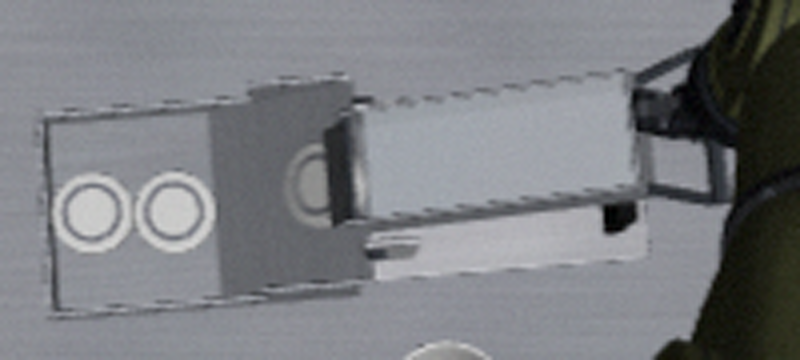

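Two discs lie in the tray and the third is leaving onto the ramp. I'll keep holding.

```bash
python3 -m creep '[{"rot":[0,0,0],"offset":[0,0,0],"gripper":-1},{"rot":[0,0,0],"offset":[0,0,0],"gripper":-1},{"rot":[0,0,0],"offset":[0,0,0],"gripper":-1},{"rot":[0,0,0],"offset":[0,0,0],"gripper":-1},{"rot":[0,0,0],"offset":[0,0,0],"gripper":-1}]'
python3 v.py e5;python3 l.py
```

```text
t: 21.12
tool_pos: [0.5872, -0.2682, 0.1862]
tcp_rot: [[0.087, -0.996, 0.002], [-0.996, -0.087, -0.004], [0.004, -0.001, -1.0]]
contact_force: [4.3, -5.1, -0.6]
finger_gap: 0.0108
t 21.17 theta deg 20.45 radius err mm 0.97 F [ 4.4072 -6.1328 -0.7875] M [-1.2855 -0.7963 -0.0235] gap 0.010650959076659153 lat -8.928106609120942e-05
per 0.01rad tool x,z mm: -1.1840829771820836 -2.1767938586709614
```

View pics/e5.png

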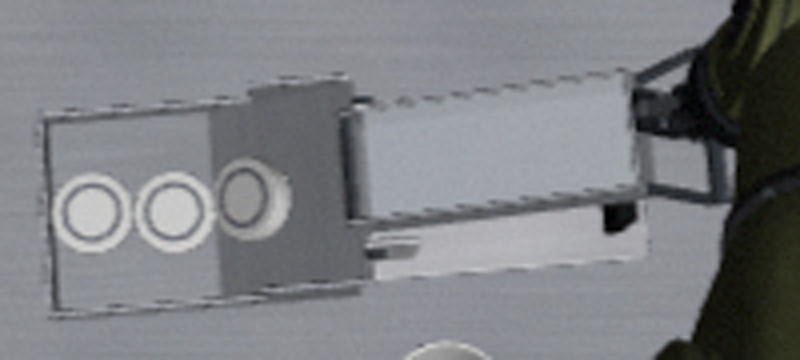

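All three lie in the tray: two flat at (92,213) and (172,213), and the third on the lower ramp behind them at (245,200). The 123 mm flat only has room for two in line. Now I'll lower at about 0.12 rad/s.

```bash
python3 -m creep '[{"rot":[0,0,0],"offset":[0.0012,0,0.0021],"gripper":-1},{"rot":[0,0,0],"offset":[0.0012,0,0.0022],"gripper":-1},{"rot":[0,0,0],"offset":[0.0011,0,0.0022],"gripper":-1},{"rot":[0,0,0],"offset":[0.0011,0,0.0022],"gripper":-1},{"rot":[0,0,0],"offset":[0.0011,0,0.0022],"gripper":-1}]'
python3 l.py
python3 -m creep '[{"rot":[0,0,0],"offset":[0.0011,0,0.0022],"gripper":-1},{"rot":[0,0,0],"offset":[0.0010,0,0.0023],"gripper":-1},{"rot":[0,0,0],"offset":[0.0010,0,0.0023],"gripper":-1},{"rot":[0,0,0],"offset":[0.0009,0,0.0023],"gripper":-1},{"rot":[0,0,0],"offset":[0.0009,0,0.0023],"gripper":-1}]'
python3 l.py
python3 -m creep '[{"rot":[0,0,0],"offset":[0.0009,0,0.0023],"gripper":-1},{"rot":[0,0,0],"offset":[0.0009,0,0.0023],"gripper":-1},{"rot":[0,0,0],"offset":[0.0008,0,0.0023],"gripper":-1},{"rot":[0,0,0],"offset":[0.0008,0,0.0023],"gripper":-1},{"rot":[0,0,0],"offset":[0.0008,0,0.0023],"gripper":-1}]'
python3 l.py
```

```text
t: 21.58
tool_pos: [0.5876, -0.2734, 0.1751]
tcp_rot: [[0.088, -0.996, 0.001], [-0.996, -0.088, -0.003], [0.003, -0.001, -1.0]]
contact_force: [4.2, -5.4, 0.3]
finger_gap: 0.0109
t 21.58 theta deg 17.63 radius err mm 0.79 F [ 4.1854 -5.4451  0.2737] M [-0.9307 -0.7662  0.0354] gap 0.010906967635234832 lat -8.045316583434102e-05
per 0.01rad tool x,z mm: -1.0757668692254048 -2.2323103823341794
t: 22.0
tool_pos: [0.588, -0.2781, 0.1637]
tcp_rot: [[0.088, -0.996, 0.001], [-0.996, -0.088, -0.002], [0.002, -0.001, -1.0]]
contact_force: [4.1, -5.2, 0.0]
finger_gap: 0.0107
t 22.00 theta deg 14.77 radius err mm 0.62 F [ 4.0605 -5.197   0.0494] M [-0.8635 -0.7221 -0.0182] gap 0.010710986416753276 lat -0.00010814098040329227
per 0.01rad tool x,z mm: -0.9631246028072588 -2.2831721353124825
t: 22.42
tool_pos: [0.5884, -0.2822, 0.1521]
tcp_rot: [[0.088, -0.996, 0.001], [-0.996, -0.088, -0.002], [0.002, -0.001, -1.0]]
contact_force: [3.7, -4.9, -0.6]
finger_gap: 0.0108
t 22.42 theta deg 11.94 radius err mm 0.47 F [ 3.7333 -4.9003 -0.5709] M [-0.7884 -0.7508 -0.0162] gap 0.0108003743571825 lat -9.922162427508024e-05
per 0.01rad tool x,z mm: -0.8490578155864665 -2.3280001773607184
```

```bash
python3 -m creep '[{"rot":[0,0,0],"offset":[0.0008,0,0.0023],"gripper":-1},{"rot":[0,0,0],"offset":[0.0008,0,0.0023],"gripper":-1},{"rot":[0,0,0],"offset":[0.0007,0,0.0024],"gripper":-1},{"rot":[0,0,0],"offset":[0.0007,0,0.0024],"gripper":-1},{"rot":[0,0,0],"offset":[0.0007,0,0.0024],"gripper":-1}]'
python3 l.py
python3 -m creep '[{"rot":[0,0,0],"offset":[0.0006,0,0.0024],"gripper":-1},{"rot":[0,0,0],"offset":[0.0006,0,0.0024],"gripper":-1},{"rot":[0,0,0],"offset":[0.0006,0,0.0024],"gripper":-1},{"rot":[0,0,0],"offset":[0.0005,0,0.0024],"gripper":-1},{"rot":[0,0,0],"offset":[0.0005,0,0.0024],"gripper":-1}]'
python3 l.py
python3 -m creep '[{"rot":[0,0,0],"offset":[0.0005,0,0.0024],"gripper":-1},{"rot":[0,0,0],"offset":[0.0005,0,0.0024],"gripper":-1},{"rot":[0,0,0],"offset":[0.0004,0,0.002],"gripper":-1},{"rot":[0,0,0],"offset":[0.0003,0,0.0015],"gripper":-1}]'
python3 l.py
```

```text
t: 22.83
tool_pos: [0.5887, -0.2858, 0.1402]
tcp_rot: [[0.088, -0.996, 0.001], [-0.996, -0.088, -0.002], [0.002, -0.001, -1.0]]
contact_force: [3.4, -5.7, -1.5]
finger_gap: 0.011
t 22.83 theta deg 9.08 radius err mm 0.34 F [ 3.3986 -5.6578 -1.4851] M [-0.8377 -0.6707  0.0586] gap 0.01104633721856741 lat -6.68231677456849e-05
per 0.01rad tool x,z mm: -0.7318400052817914 -2.367465777296294
t: 23.25
tool_pos: [0.5889, -0.2888, 0.1282]
tcp_rot: [[0.088, -0.996, 0.001], [-0.996, -0.088, -0.002], [0.002, -0.001, -1.0]]
contact_force: [4.1, -4.8, -1.9]
finger_gap: 0.0106
t 23.25 theta deg 6.22 radius err mm 0.22 F [ 4.1464 -4.844  -1.8582] M [-0.8907 -0.7181 -0.0221] gap 0.010599541273313768 lat -7.928133195716215e-05
per 0.01rad tool x,z mm: -0.6127255604245117 -2.4010521417916912
t: 23.58
tool_pos: [0.5891, -0.2906, 0.1198]
tcp_rot: [[0.088, -0.996, 0.001], [-0.996, -0.088, -0.002], [0.002, -0.001, -1.0]]
contact_force: [4.0, -4.9, -0.6]
finger_gap: 0.0106
t 23.58 theta deg 4.24 radius err mm 0.16 F [ 3.969  -4.8582 -0.605 ] M [-0.9362 -0.7371  0.0427] gap 0.01060519818695784 lat -6.245079187392811e-05
per 0.01rad tool x,z mm: -0.5294131460684909 -2.420786178242486
```

```bash
python3 -m creep '[{"rot":[0,0,0],"offset":[0.0004,0,0.002],"gripper":-1},{"rot":[0,0,0],"offset":[0.0004,0,0.002],"gripper":-1},{"rot":[0,0,0],"offset":[0.0004,0,0.002],"gripper":-1},{"rot":[0,0,0],"offset":[0.0004,0,0.002],"gripper":-1},{"rot":[0,0,0],"offset":[0.0003,0,0.002],"gripper":-1}]'
python3 l.py
python3 -m creep '[{"rot":[0,0,0],"offset":[0.0003,0,0.0018],"gripper":-1},{"rot":[0,0,0],"offset":[0.0002,0,0.0014],"gripper":-1},{"rot":[0,0,0],"offset":[0.0002,0,0.0012],"gripper":-1},{"rot":[0,0,0],"offset":[0.0001,0,0.001],"gripper":-1}]'
python3 l.py
```

```text
t: 24.0
tool_pos: [0.5892, -0.2922, 0.1098]
tcp_rot: [[0.088, -0.996, 0.001], [-0.996, -0.088, -0.002], [0.002, -0.001, -1.0]]
contact_force: [3.6, -5.5, -1.6]
finger_gap: 0.0111
t 24.00 theta deg 1.90 radius err mm 0.08 F [ 3.5987 -5.5108 -1.6013] M [-0.8577 -0.7536  0.0048] gap 0.011132782175379526 lat -7.920667614961671e-05
per 0.01rad tool x,z mm: -0.43008907653860995 -2.4403908265362264
t: 24.33
tool_pos: [0.5893, -0.293, 0.1044]
tcp_rot: [[0.088, -0.996, 0.001], [-0.996, -0.088, -0.002], [0.002, -0.001, -1.0]]
contact_force: [3.3, -5.0, -0.9]
finger_gap: 0.0108
t 24.33 theta deg 0.63 radius err mm 0.04 F [ 3.3213 -4.9664 -0.926 ] M [-0.9026 -0.7277 -0.0007] gap 0.010756797103431245 lat -6.788585556911388e-05
per 0.01rad tool x,z mm: -0.3761056633455308 -2.4492914342722503
```

```bash
python3 -m creep '[{"rot":[0,0,0],"offset":[0.0001,0,0.0008],"gripper":-1},{"rot":[0,0,0],"offset":[0.0001,0,0.0008],"gripper":-1},{"rot":[0,0,0],"offset":[0.0001,0,0.0006],"gripper":-1}]'
python3 l.py
python3 -m creep '[{"rot":[0,0,0],"offset":[0.0001,0,0.0005],"gripper":-1},{"rot":[0,0,0],"offset":[0,0,0.0003],"gripper":-1},{"rot":[0,0,0],"offset":[0,0,0],"gripper":-1}]'
python3 l.py
```

```text
t: 24.58
tool_pos: [0.5893, -0.2933, 0.1022]
tcp_rot: [[0.088, -0.996, 0.001], [-0.996, -0.088, -0.002], [0.002, -0.001, -1.0]]
contact_force: [3.9, -5.2, -1.4]
finger_gap: 0.0108
t 24.58 theta deg 0.11 radius err mm 0.04 F [ 3.9315 -5.2415 -1.3689] M [-0.8388 -0.7667  0.0098] gap 0.010804373196129492 lat -9.944353654172334e-05
per 0.01rad tool x,z mm: -0.3540118027205269 -2.4525822399125707
t: 24.83
tool_pos: [0.5894, -0.2933, 0.1019]
tcp_rot: [[0.088, -0.996, 0.001], [-0.996, -0.088, -0.002], [0.002, -0.001, -1.0]]
contact_force: [2.7, -5.3, 2.0]
finger_gap: 0.011
t 24.83 theta deg 0.06 radius err mm 0.03 F [ 2.6725 -5.2518  2.0441] M [-0.8034 -0.5265 -0.0316] gap 0.011014376294346597 lat -4.292389990848727e-05
per 0.01rad tool x,z mm: -0.35157468758561344 -2.4529327832309384
```

It's on its rests, since Fz has turned positive. One small press, then release.

```bash
python3 -m creep '[{"rot":[0,0,0],"offset":[0,0,0.0004],"gripper":-1},{"rot":[0,0,0],"offset":[0,0,0],"gripper":-1}]'
python3 l.py
python3 -m creep '[{"rot":[0,0,0],"offset":[0,0,0],"gripper":-0.25},{"rot":[0,0,0],"offset":[0,0,0],"gripper":-0.25},{"rot":[0,0,0],"offset":[0,0,0],"gripper":-0.25},{"rot":[0,0,0],"offset":[0,0,0],"gripper":-0.25},{"rot":[0,0,0],"offset":[0,0,0],"gripper":-0.25}]'
python3 l.py
python3 -m creep '[{"rot":[0,0,0],"offset":[0,0,-0.01],"gripper":-0.25},{"rot":[0,0,0],"offset":[0,0,-0.02],"gripper":-0.25},{"rot":[0,0,0],"offset":[0,0,-0.03],"gripper":-0.25},{"rot":[0,0,0],"offset":[0,0,-0.03],"gripper":-0.25},{"rot":[0,0,0],"offset":[0,0,-0.03],"gripper":-0.25}]'
python3 l.py
```

```text
t: 25.0
tool_pos: [0.5894, -0.2933, 0.1018]
tcp_rot: [[0.088, -0.996, 0.001], [-0.996, -0.088, -0.002], [0.002, -0.001, -1.0]]
contact_force: [1.5, -5.2, 6.0]
finger_gap: 0.0103
t 25.00 theta deg 0.02 radius err mm 0.04 F [ 1.5447 -5.1674  6.0374] M [-0.893  -0.3608  0.0175] gap 0.010322345833319556 lat -1.1346764573654466e-05
per 0.01rad tool x,z mm: -0.35009892813667515 -2.4531438483133337
t: 25.42
tool_pos: [0.5884, -0.2923, 0.1014]
tcp_rot: [[0.088, -0.996, -0.001], [-0.996, -0.088, -0.0], [0.0, 0.001, -1.0]]
contact_force: [-1.0, -4.2, 7.3]
finger_gap: 0.0323
t 25.42 theta deg -0.05 radius err mm -1.08 F [-0.9618 -4.2249  7.3295] M [-0.2771  0.1662  0.0837] gap 0.03227542300902835 lat -0.0009402024793710604
per 0.01rad tool x,z mm: -0.3471755018323944 -2.4535592862059445
t: 25.83
tool_pos: [0.5878, -0.2894, 0.2212]
tcp_rot: [[0.091, -0.996, -0.004], [-0.996, -0.091, 0.004], [-0.004, 0.004, -1.0]]
contact_force: [0.4, 0.1, -0.8]
finger_gap: 0.0323
t 25.83 theta deg 24.75 radius err mm 36.66 F [ 0.3679  0.1465 -0.801 ] M [ 0.0642 -0.0569 -0.0345] gap 0.03231460790686364 lat -0.0012276949569896788
per 0.01rad tool x,z mm: -1.3440904774959337 -2.081803253985533
```

```bash
python3 -m creep '[{"rot":[0,0,0],"offset":[0.04,0,-0.01],"gripper":-0.25},{"rot":[0,0,0],"offset":[0.04,0,-0.01],"gripper":-0.25},{"rot":[0,0,0],"offset":[0.04,0,0],"gripper":-0.25},{"rot":[0,0,0],"offset":[0,0,0],"gripper":-0.25},{"rot":[0,0,0],"offset":[0,0,0],"gripper":-0.25}]'
python3 - <<'E'
from h import *
p,d=snapshot('scene'); crop(p,220,120,420,270,4,'pics/f1.png')
p,d=snapshot('top'); crop(p,130,100,490,330,2,'pics/f2.png'); np.save('pics/f.npy',d)
d0=np.load('pics/top0.npy'); W=cloud('top',d); W0=cloud('top',d0)
def med(W,x0,y0,x1,y1,lo,hi):
    Q=W[y0:y1,x0:x1].reshape(-1,3);Q=Q[(Q[:,2]>lo)&(Q[:,2]<hi)];return len(Q),cv2.minAreaRect(np.float32(Q[:,:2]))
o=np.array([.568,-.049]); a=np.deg2rad(94.9); ex=np.array([np.cos(a),np.sin(a)]); ey=np.array([-ex[1],ex[0]])
for X in(W0,W):
  L=np.stack([(X[...,:2]-o)@ex,(X[...,:2]-o)@ey,X[...,2]],-1).reshape(-1,3)
  q=L[(abs(L[:,0]+.246)<.008)&(abs(L[:,1])<.04)&(L[:,2]>.05)]; print('bar',len(q),np.median(q,0))
  q=L[(abs(L[:,0]+.18)<.01)&(abs(L[:,1])<.03)&(L[:,2]>.05)]; print('top back z',np.median(q,0))
  q=L[(abs(L[:,0]+.03)<.01)&(abs(L[:,1])<.03)&(L[:,2]>.05)]; print('top front z',np.median(q,0))
  for b in((220,120,258,160),(322,115,358,152),(334,248,370,284)): print('tub',med(X,*b,.045,.065))
  print('scr',med(X,435,245,480,315,.003,.02)); print('bar',med(X,145,200,205,260,.075,.1))
E
```

```text
t: 26.25
tool_pos: [0.5977, -0.413, 0.2395]
tcp_rot: [[0.085, -0.996, -0.003], [-0.996, -0.085, 0.001], [-0.002, 0.003, -1.0]]
contact_force: [-0.0, 0.8, -0.1]
finger_gap: 0.0321
bar 123 [-0.24480948 -0.00069178  0.12589892]
top back z [-0.18039764 -0.00163411  0.14851602]
top front z [-0.02973232  0.00060412  0.14819458]
tub (169, ((0.7770311832427979, 0.22833141684532166), (0.08941038697957993, 0.0858602300286293), 2.0701844692230225))
tub (158, ((0.800294041633606, -0.07124793529510498), (0.0888047069311142, 0.08608348667621613), 0.9045602679252625))
tub (163, ((0.4117327630519867, -0.10559562593698502), (0.0876290500164032, 0.0868513211607933), 18.2857723236084))
scr (1624, ((0.3752667009830475, -0.41835686564445496), (0.13144125044345856, 0.20429858565330505), 88.12676239013672))
bar (115, ((0.5073036551475525, 0.4112676978111267), (0.0577610619366169, 0.014217104762792587), 79.89460754394531))
bar 124 [-0.24517256 -0.00035188  0.12595625]
top back z [-1.80281421e-01 -1.01802287e-04  1.47941118e-01]
top front z [-0.0295613   0.00033488  0.14821112]
tub (173, ((0.7779417634010315, 0.22851960361003876), (0.08757013082504272, 0.08753366023302078), 68.65834045410156))
tub (160, ((0.8000341057777405, -0.07127059251070023), (0.08623608946800232, 0.08874049782752991), 88.24225616455078))
tub (164, ((0.41171202063560486, -0.10598381608724594), (0.0877949446439743, 0.08739490807056427), 15.841087341308594))
scr (394, ((0.41815003752708435, -0.40830689668655396), (0.11410906910896301, 0.11125139147043228), 0.21856439113616943))
bar (126, ((0.5073777437210083, 0.41173645853996277), (0.05727158859372139, 0.014812340959906578), 27.16610336303711))
```

View pics/f1.png

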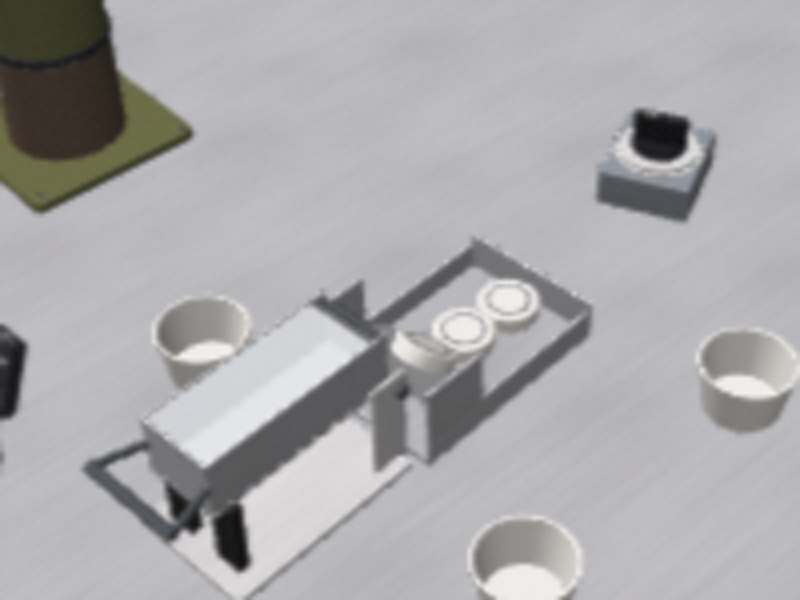

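View pics/f2.png

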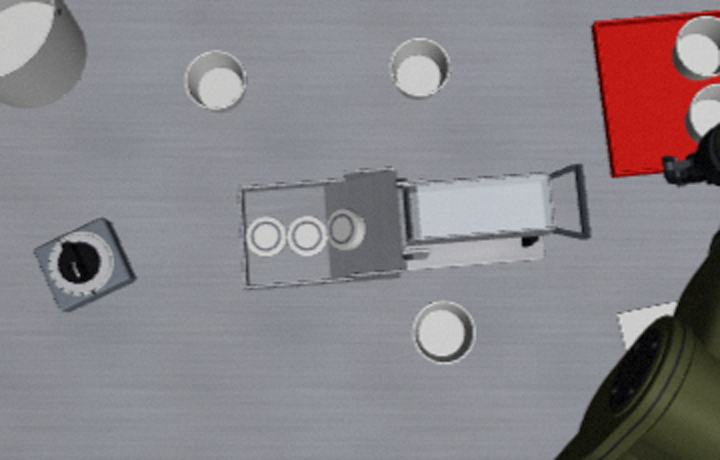

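Everything looks right: the caddy is level and empty with the flap shut, the knob bar is at 27.2° against the counter's 26.3°, and the tubs haven't moved. One quick check of the scraper from the other camera, then I'll hand in.

Run:
```python
from h import *
p,d=snapshot('scene'); p0=cv2.imread('pics/scene0.png')[:,:,::-1]
crop(np.hstack([p0[220:290,150:240],p[220:290,150:240]]),0,0,180,70,4,'pics/g.png')
```

```text
(no output)
```

View pics/g.png

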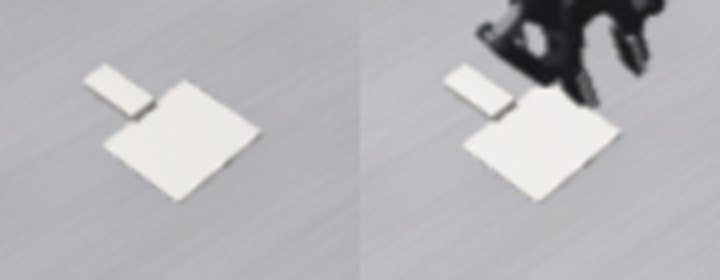

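The scraper is unmoved: its blade corners fall at the same pixels before and after.

```bash
python3 -c "
from rig import *
print(finish_job(), get_state()['t'])"
```

```text
the job is handed in; nothing more can be done
the job is handed in; nothing more can be done
```

The job is done and handed in after about 26 s.

- **Knob:** I turned it counter-clockwise about 127° until it hit the zero stop. In the last picture its bar lies at 27.2°, against 26.1–26.6° measured for the counter's x axis.
- **Raising the caddy:** I pinched the bar from above and raised it at about 0.1 rad/s, slower near the end. The discs began to slide at about 18°. The first one stalled briefly against the flap, and all three went out at 20.4°, the steepest angle used. I did not measure their speed directly; pictures 0.5 s apart showed a calm slide.
- **Lowering and letting go:** I followed the caddy down until it sat on its rests, then let go. The tool read about 7 N just before the fingers lifted clear. The bar and caddy top measure within 1 mm of their starting heights.
- **Final pictures:** Two discs lie flat in the tray. The third lies on the foot of the ramp behind them, because the flat part is too short for three in a row. The flap is shut, and the tubs moved by 1 mm or less.
- **Scraper:** The top view of it was partly hidden by the arm, and my size check there disagreed because of that. The other camera shows it unmoved.

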